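# Unlatch the field kit case and bring the buffer bottle to the spill tray

### The arm

A 6-joint arm with a two-finger parallel gripper is mounted at the origin on a cart in front of the work surface, level with it; the furniture and walls round the work are solid. World frame = base frame: x ahead of the robot, y to its left, z up, the work surface at z = 0. Lengths are in m, angles in rad, forces in N, time in s.
With the tool pointing down it reaches from about 0.275 to 1 m from the base axis. Payload 8.4 kg.
Tool frame: the origin (TCP) lies between the finger pads; the fingertips stand 14 mm ahead of it and the grasp point (between the pads) lies 5 mm behind it; z points along the fingers, y is the line along which they close (so a half turn about z gives the same grasp; the last joint's range is limited). The gripper opens to 85 mm and grips with 20 to 120 N. Pads are 22 mm wide; open, the fingers measure 114 mm over their backs; the gripper's body (76 mm by 85 mm) begins 54 mm behind the grasp point. The pads swing forward as they close: fully open they stand 13 mm farther back than shut.
Start: joints at [1.282, 0.353, 1.633, -0, 1.155, -0.002], TCP at [0.177, 0.599, 0.221] pointing down, gripper open.
Joint ranges: [-2.63, 2.63], [-0.92, 2.1], [0.06, 2.66], [-1.3, 4.44], [0, 2.69], [-3.02, 3.02]. Speed limits (rad/s): [2.22, 2.22, 2.79, 3.14, 3.14, 3.14].

### API

Orientations are given as a unit quaternion [w, x, y, z].
In Python, from rig import robot gives the robot as it stands.
- The arm moves only by the tool jog_arm, never from a script. Its argument "motion" is a list that holds one entry, the list of rows, each a list of 7 numbers: the turn, a rotation vector about the tool's x, y, z normalised to -1 to 1, where 1 is 6 degrees, then the shift along the tool's x, y, z normalised to -1 to 1, where 1 is 2 cm, then the closure, from 0 (fully open) to 1 (shut). In form: [[[ax, ay, az, dx, dy, dz, fingers], ...]]. A call has 1 to 20 rows; each row shifts and turns the commanded pose from where the row before left it, along the tool's axes as they then stand; what a row does not reach is not made up. A row lasts 1/12 s, in which the tool goes at most 41.7 mm and 7.16 degrees, less where a joint would pass 70% of its speed; a pose out of reach is approached as far as the arm can. A call with a number of a shift or a turn outside -1 to 1 is refused whole. A call with a gripper value outside its range is refused whole. The fingers move at their own pace and stop on an object; "grip_force" is the grip in N (left out, the last holds). Time passes only in rows, so rows that do not move let the fingers close. It gives the time, the measured TCP pose, the force, the opening and the grip force at its end, in the units of the state.
- robot.read_state(): the state, without advancing time (a new reading comes with each control period).
- robot.grab_frame(name): name is "scene" or "top" or "wrist"; returns (picture, depth): 480x640x3 uint8, red, green, blue; 480x640 float32, m along the optical axis (not along the pixel's ray), 0 where there is no reading.
- robot.camera_params(name): a dict with "fov_y" (degrees; the focal length in pixels is half the picture's height over the tangent of half this angle, whatever the lens; pixels are square), "cx", "cy" (the principal point, pixels), "R" (3x3) and "t" (3): a world point X has camera coordinates R X + t. Camera axes: x right, y down, z forward; pixel columns grow to the right and rows downward; lengths in m; the calibration is good to about 2 mm. The wrist camera is an equidistant fisheye: a pixel r from the principal point sees the ray r / f radians off the axis. A picture is of the moment at which its call begins: read the wrist's pose just before it. camera_params takes no time and is no camera call; for the wrist camera it gives the pose at the moment of the call.
- robot.close_job(): hands the job in; it is judged then, once.
Trained networks look in the newest picture that a camera, given by its name, has taken for a name from the list of things; names that differ only in an ending like _2 or _b are one class to them, and where a whole thing is asked for, a point or a joint stands for the part that bears it (a point fixed in the world has none). Each returns a list of dicts, best first, with "conf" (0 to 1); they miss things now and then, are a little off and sometimes report something else, mostly with a low value. They report only what shows in the picture. A call takes as long as a camera call.
- robot.silhouettes(camera, query): "mask" (480x640 bool, what is visible of it) and "extent" ([centre column, centre row, width, height] in pixels, round what is visible of it).
- robot.place_of(camera, query): "point" ([column, row] in pixels: a listed point, or the origin of a listed thing).
The state is a dict: "clock": time; "joint_positions": joint angles; "qd": joint speeds; "joint_efforts": joint torques, N m; "position": TCP position; "tcp_rot": TCP orientation; "force": force on the tool from outside, world axes, zero at the start; "wrist_torque": the same for the moment, N m; "opening": finger opening in m; "grip_force": force on a finger pad.
Only numpy, scipy, OpenCV 4.12 (cv2) and the standard library are available. Lean on these libraries where they do the work, as an engineer would, in place of code of your own. Each camera call takes 0.05 s, during which the arm holds its last target. There are 200 camera calls.

### The job

Get the buffer bottle ready for the next test: swing the steel latch lever on the front of the shut grey kit case outward and down, well clear of the lid, and open the lid right back until it rests open by itself. Then lift the bottle out of its sloping rest in the case and stand it upright on the floor of the shallow steel tray where the two dropper bottles stand, setting it down gently (not dropping it). Do not knock over or shove the dropper bottles.

Things in the scene. Friction and masses are not known exactly. Their poses are not given: they have to be found in the camera images.
- kit_case_base: lower shell of the grey kit case, fixed; 185 mm deep (x) x 220 wide (y), rim at 100 mm, walls 6 mm. Origin: centre of its underside; x to the back (hinge side), y left, z up; the front face (x = -92.5 mm) looks to the robot. Shut, the case is 182 mm high, with a low carrying handle on top to 210 mm. Inside: the bottle on sloping foam, left; a fixed carton, right
- latch_lever (a joint): steel latch lever in the middle of the case front, hinged on a level pin; 0 = upright, hook over the lid's lip (latched); grows as its top swings out toward the robot and down, to 2.3 rad. Clear of the lip from about 0.5 rad; it stays where it is left
- latch_tab (a point): middle of the lever's finger tab, its free upper end: steel plate 30 mm wide (along the case's y), 5 mm thick, 42 mm long, leaning 19 degrees out from the case front; it ends 15 mm above this point. Latched, the point is 47 mm in front of the case front and 144 mm above the desk
- latch_pin (a point): axis of the lever's pin (along the case's y), 14 mm in front of the case front and 60 mm above the desk; the tab point is 90 mm from it
- case_lid (a joint): the lid, 82 mm high, hinged along the upper back edge of the base; 0 = shut, grows as its front rises, stop at 1.75 rad. Left alone it falls shut below about 0.95 rad and falls open to its stop above about 1.2 rad; lifting at the lip takes about 2 N
- lid_lip (a point): grip point on the lid's lift lip: flat lip 50 mm wide (along the case's y), 10 mm thick, jutting 32 mm out from the middle of the lid's front face at its lower edge; the point is in mid width and thickness, 20 mm out from the face. Above the lip the face rises 70 mm more. The latch hook lies over the lip while latched
- lid_hinge (a point): middle of the lid's hinge axis (along the case's y), on the upper back edge of the base, 100 mm above the desk; the lip point is 205 mm in front of it when shut
- buffer_bottle: white reagent bottle, body 64 mm across up to about 110 mm, then shoulder, neck and cap (31 mm across, top 20 mm); 164 mm tall, 0.3 to 0.5 kg. Origin: centre of its underside, z along its axis to the cap. It starts leaning 36 degrees, cap up and toward the robot (case -x), 45 mm left of the case's middle; foam supports it from below only; its sides (case +y, -y) are free above the rim
- spill_tray: shallow stainless tray on the desk, fixed, 230 mm (x, away from the robot) x 160 mm (y) x 14 mm high, wall 4 mm; its floor is 4 mm above the desk. Origin: centre of its underside, z up. The dropper bottles stand in its far part; the nearer two thirds are free
- dropper_a: small dropper bottle with a pointed cap, 25 mm across, 74 mm tall, standing in the far left of the tray. Origin: centre of its underside, z up
- dropper_b: small dropper bottle, 25 mm across, 74 mm tall, standing in the far right of the tray. Origin: centre of its underside, z up

How it is judged:
By the outcome, as a careful person would: the job done as asked, in the order asked, and still so for the second after the job is handed in, with the robot touching nothing.
It also fails if it takes over 66 s, if anything falls off the work surface, if the arm or the gripper's body presses on something with over 40 N, if the wrist force passes 120 N, or if a joint passes its speed limit or range.

## Working session

There is one attempt and no reset: what is moved stays moved. The work goes in short steps, Python scripts to look and compute and a tool call to move; the robot and the scene stay as the last step left them, time stands still between calls to the robot, and variables do not carry over. Pictures are saved under pics/ and viewed, at most 10 in all, crops included, and the job is handed in when it is done.

Besides the shell and the picture viewer there is one more tool, called after "Request:" by a JSON object that holds its "api" and its "payload". jog_arm: Moves the arm, as the interface text tells. Its arguments: {"type":"object","properties":{"motion":{"type":"array"},"grip_force":{"type":"number"}},"required":["motion"]}

```bash
mkdir -p pics; ls; cat > h.py <<'E'
import numpy as np, cv2
from rig import robot
def px2w(cam,u,v,z,P=None):
    P=P or robot.camera_params(cam); f=240/np.tan(np.radians(P["fov_y"]/2))
    c=np.array([(u-P["cx"])/f*z,(v-P["cy"])/f*z,z]); return np.array(P["R"]).T@(c-np.array(P["t"]))
def w2px(cam,X):
    P=robot.camera_params(cam); f=240/np.tan(np.radians(P["fov_y"]/2))
    c=np.array(P["R"])@np.array(X)+np.array(P["t"]); return c[:2]/c[2]*f+[P["cx"],P["cy"]]
def cloud(cam,d,mask):
    P=robot.camera_params(cam); f=240/np.tan(np.radians(P["fov_y"]/2))
    v,u=np.nonzero(mask&(d>0)); z=d[v,u]
    c=np.stack([(u-P["cx"])/f*z,(v-P["cy"])/f*z,z],1)
    return (c-np.array(P["t"]))@np.array(P["R"])
E
python3 - <<'E'
from h import *
np.set_printoptions(precision=4,suppress=True)
ims=[]
for cam in ["scene","top"]:
    im,d=robot.grab_frame(cam); ims.append(im); np.savez(f"{cam}.npz",im=im,d=d)
    P=robot.camera_params(cam); print(cam,P["fov_y"],"campos",-np.array(P["R"]).T@np.array(P["t"]))
    for q in ["latch_tab","latch_pin","lid_lip","lid_hinge","kit_case_base","spill_tray","dropper_a","dropper_b"]:
        for r in robot.place_of(cam,q)[:2]:
            u,v=r["point"]; ui,vi=int(round(u)),int(round(v)); 
            z=d[min(max(vi,0),479),min(max(ui,0),639)]
            print(q,round(r["conf"],2),np.round([u,v],1),z,px2w(cam,u,v,z))
    cv2.imwrite(f"pics/{cam}0.png",im[:,:,::-1])
print(robot.read_state())
E
```

```text
pics
scene 55.43775144642789 campos [1.085  0.6732 0.4521]
lid_hinge 0.57 [239.8 250.9] 0.98239195 [ 0.6627 -0.1598  0.1016]
kit_case_base 0.94 [274.8 281.8] 0.91926086 [ 0.6467 -0.0459  0.0665]
spill_tray 0.84 [362.7 349.6] 0.0 [1.085  0.6732 0.4521]
dropper_a 0.95 [354.9 372.8] 0.7266885 [0.6671 0.2233 0.0129]
dropper_a 0.57 [321.4 353.2] 0.77245724 [0.679  0.1511 0.0158]
dropper_b 0.95 [354.9 372.8] 0.7266885 [0.6671 0.2233 0.0129]
dropper_b 0.57 [321.4 353.2] 0.77245724 [0.679  0.1511 0.0158]
top 45.22458471924568 campos [-0.0503 -0.23    0.9282]
latch_tab 0.66 [401.9 319.6] 0.8845005 [ 0.4241 -0.1856  0.1608]
latch_tab 0.32 [245.2 208. ] 1.2159541 [0.6504 0.2061 0.021 ]
latch_pin 0.56 [401.5 331.4] 0.93971986 [ 0.4395 -0.1877  0.1009]
lid_lip 0.84 [398.6 318.7] 0.88481295 [ 0.4234 -0.1804  0.1614]
kit_case_base 0.64 [401.5 299.7] 0.9477502 [ 0.4814 -0.1724  0.1265]
spill_tray 0.91 [249.3 241.2] 1.1797253 [0.5834 0.1658 0.0054]
dropper_a 0.73 [278.3 212.3] 1.2002516 [0.6603 0.1338 0.0271]
dropper_a 0.66 [246.7 209.3] 1.2215129 [0.6528 0.2043 0.0151]
dropper_b 0.73 [278.3 212.3] 1.2002516 [0.6603 0.1338 0.0271]
dropper_b 0.66 [246.7 209.3] 1.2215129 [0.6528 0.2043 0.0151]
{'clock': 0.9, 'joint_positions': array([ 1.2816,  0.353 ,  1.6334, -0.0001,  1.1552, -0.0024]), 'qd': array([ 0.0017, -0.001 ,  0.0012, -0.0003,  0.0016,  0.0005]), 'joint_efforts': array([  0.0017, -60.5151, -34.2449,  -0.0001,   0.0008,   0.    ]), 'position': array([0.1768, 0.5995, 0.2208]), 'tcp_rot': array([0.    , 0.1429, 0.9897, 0.    ]), 'force': array([-0.5103,  0.177 ,  0.0231]), 'wrist_torque': array([0.0151, 0.0334, 0.094 ]), 'grip_force': 0.0, 'opening': 0.08513232209283539}
```

```bash
python3 - <<'E'
from h import *
np.set_printoptions(precision=4,suppress=True)
im=np.concatenate([cv2.imread("pics/scene0.png")[100:480,100:500],cv2.imread("pics/top0.png")[100:480,150:550]],1); cv2.imwrite("pics/both0.png",im)
for cam in ["scene","top"]:
    d=np.load(cam+".npz")["d"]
    M=np.ones_like(d,bool); p=cloud(cam,d,M)
    # lid top plane z~0.182
    s=p[(abs(p[:,2]-.182)<.006)&(p[:,0]>.3)&(p[:,0]<.85)&(abs(p[:,1])<.4)]
    r=cv2.minAreaRect(s[:,:2].astype(np.float32)*1000); print(cam,"lidtop",len(s),r,np.median(s[:,2]))
    s=p[(p[:,2]>.03)&(p[:,2]<.18)&(p[:,0]>.3)&(p[:,0]<.55)&(p[:,1]<0.05)&(p[:,1]>-.4)]
    for z in np.arange(.03,.18,.015):
        q=s[abs(s[:,2]-z)<.004]
        if len(q)>20: print(round(z,3),len(q),np.percentile(q,[2,50],axis=0)[:,:2].ravel())
    s=p[(p[:,2]>.008)&(p[:,2]<.02)&(p[:,0]>.35)&(p[:,0]<.8)&(p[:,1]>.0)&(p[:,1]<.4)]
    if len(s): print("tray rim",len(s),cv2.minAreaRect(s[:,:2].astype(np.float32)*1000))
E
```

```text
scene lidtop 2666 ((603.2149047851562, -234.13880920410156), (237.1796875, 421.5818786621094), 22.19523048400879) 0.18374811377674982
0.03 49 [ 0.4711 -0.0633  0.5096 -0.0596]
0.045 87 [ 0.4701 -0.0649  0.5092 -0.0597]
0.06 85 [ 0.4707 -0.0644  0.5104 -0.0596]
0.075 94 [ 0.4712 -0.0644  0.5118 -0.0598]
0.09 81 [ 0.4709 -0.0652  0.5122 -0.0595]
0.105 84 [ 0.4115 -0.1728  0.5062 -0.0571]
0.12 125 [ 0.3038 -0.3985  0.4992 -0.061 ]
0.135 96 [ 0.474  -0.0641  0.5127 -0.0596]
0.15 105 [ 0.4701 -0.0654  0.5113 -0.0596]
0.165 107 [ 0.4251 -0.1755  0.5075 -0.0599]
tray rim 2497 ((552.2984619140625, 237.24969482421875), (325.35845947265625, 389.23858642578125), 89.97172546386719)
top lidtop 11462 ((595.072998046875, -233.5533447265625), (235.16336059570312, 404.9571838378906), 19.901996612548828) 0.18329735720243037
0.03 132 [ 0.4066 -0.3191  0.4782 -0.2007]
0.045 246 [ 0.3041 -0.3765  0.4773 -0.1993]
0.06 267 [ 0.3056 -0.3782  0.4768 -0.1978]
0.075 282 [ 0.3073 -0.3962  0.4771 -0.2051]
0.09 203 [ 0.3033 -0.3792  0.4728 -0.1883]
0.105 373 [ 0.3101 -0.3832  0.4733 -0.1864]
0.12 482 [ 0.308  -0.3858  0.4762 -0.1815]
0.135 378 [ 0.4323 -0.2772  0.4801 -0.1798]
0.15 393 [ 0.4277 -0.2797  0.4804 -0.18  ]
0.165 466 [ 0.4244 -0.2804  0.4799 -0.1802]
tray rim 2075 ((581.798095703125, 256.576904296875), (377.32464599609375, 382.6300354003906), 15.850179672241211)
```

View pics/both0.png

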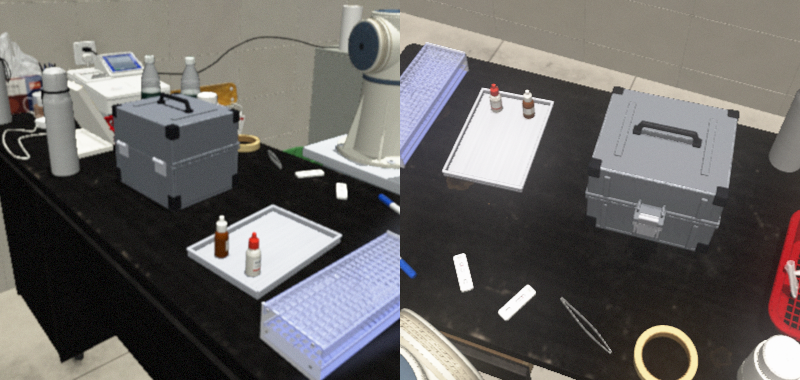

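Left (scene view): case with hinge side to the camera, tray with red-cap and brown droppers. Right (top view): the case with latch at about (650,215) in the crop, tray at (500,140), droppers in its far end at (495,97) and (528,104).

```bash
cat > m.py <<'E'
from h import *
np.set_printoptions(precision=4,suppress=True)
for cam in ["top","scene"]:
    im,d=robot.grab_frame(cam)
    for q,zr in [("kit_case_base",(.176,.19)),("case_lid",(.176,.19)),("spill_tray",(-.01,.03))]:
        rs=robot.silhouettes(cam,q)
        if not rs: print(cam,q,"none");continue
        m=rs[0]["mask"]; m=cv2.erode(m.astype(np.uint8),np.ones((2,2)))>0
        p=cloud(cam,d,m); s=p[(p[:,2]>zr[0])&(p[:,2]<zr[1])]
        if len(s)<30: print(cam,q,"few",len(s));continue
        # trim outliers
        r=cv2.minAreaRect(s[:,:2].astype(np.float32)*1000); print(cam,q,rs[0]["conf"],len(s),r)
        if q!="spill_tray":
            f=p[(p[:,2]<.17)]
            print("zrange",p[:,2].min(),p[:,2].max(),"n",len(f))
            # front-face line fit: lid/base face points below 0.09
            g=p[(p[:,2]>.115)&(p[:,2]<.17)]
            if len(g)>50: print("face line",cv2.fitLine(g[:,:2].astype(np.float32),cv2.DIST_HUBER,0,.003,.01).ravel())
    for q in ["dropper_a"]:
        for rs in robot.silhouettes(cam,q)[:3]:
            p=cloud(cam,d,rs["mask"]); print(q,rs["conf"],np.median(p,0),p[:,2].max())
E
python3 m.py
```

```text
top kit_case_base 0.74 11130 ((569.848388671875, -166.5589599609375), (189.43698120117188, 221.70729064941406), 5.774783611297607)
zrange -0.003393999883229711 0.21275071989864194 n 7088
face line [ 0.0993 -0.9951  0.4784 -0.1575]
top case_lid 0.67 11201 ((570.9119262695312, -167.066650390625), (191.18551635742188, 221.72512817382812), 5.847073554992676)
zrange -0.7581528188198218 0.21275071989864194 n 3645
face line [ 0.0994 -0.995   0.4811 -0.184 ]
top spill_tray 0.82 6670 ((593.3355102539062, 165.32266235351562), (236.3505096435547, 161.80007934570312), 7.117463111877441)
dropper_a 0.8 [0.6642 0.1348 0.0442] 0.08089038463430841
dropper_a 0.74 [0.6559 0.2052 0.0429] 0.08285204342765555
dropper_a 0.45 [0.5782 0.1675 0.0056] 0.050765004321046296
scene kit_case_base few 0
scene case_lid 0.95 2347 ((571.9965209960938, -157.04466247558594), (186.24151611328125, 213.857177734375), 5.517536640167236)
zrange 0.10389905491867212 0.21143744608343823 n 3609
face line [ 0.7132 -0.7009  0.6096 -0.0947]
scene spill_tray 0.78 6433 ((590.8214111328125, 169.44586181640625), (238.9850616455078, 163.43502807617188), 7.044844627380371)
dropper_a 0.9 [0.6771 0.1474 0.0408] 0.08113841161817782
dropper_a 0.7 [0.6675 0.2177 0.0397] 0.079829833502174
```

```bash
cat > plan.py <<'E'
from h import *
from scipy.spatial.transform import Rotation as Ro
from scipy.linalg import fractional_matrix_power as fmp
np.set_printoptions(precision=2,suppress=True)
YAW=np.radians(5.75); C=np.array([.5715,-.165,0])
cz=Ro.from_euler('z',YAW)
def case(x,y,z): return C+cz.apply([x,y,z])
def tool(tilt,yaw=YAW):  # tilt deg: forward from straight down, tool y = case y
    a=np.radians(tilt); z=[np.sin(a),0,-np.cos(a)]; y=[0,1,0]; x=np.cross(y,z)
    return Ro.from_euler('z',yaw)*Ro.from_matrix(np.array([x,y,z]).T)
def T(p,R):
    M=np.eye(4); M[:3,:3]=R.as_matrix(); M[:3,3]=p; return M
def now():
    s=robot.read_state(); q=s["tcp_rot"]; return T(s["position"],Ro.from_quat([q[1],q[2],q[3],q[0]]))
def rows(A,B,speed=1.0):
    D=np.linalg.inv(A)@B; r=np.degrees(Ro.from_matrix(D[:3,:3]).as_rotvec())
    n=int(np.ceil(max(np.linalg.norm(D[:3,3])*50,np.linalg.norm(r)/6)/speed)) or 1
    S=np.real(fmp(D,1/n)); w=np.degrees(Ro.from_matrix(S[:3,:3]).as_rotvec())/6
    print(n,"x",np.round(np.r_[w,S[:3,3]*50],3).tolist())
def plan(wps,speed=1.0):
    A=now()
    for p,R in wps: B=T(p,R); rows(A,B,speed); A=B
E
python3 - <<'E'
from plan import *
print("tab px",w2px("top",case(-.0925-.047,0,.144)),"lip",w2px("top",case(-.0925-.020,0,.105)),"pin",w2px("top",case(-.1065,0,.06)))
R=tool(0)
plan([([.30,.2,.29],Ro.from_euler('z',.2)*tool(0,-.1)),(case(-.1145,0,.27),R),(case(-.1145,0,.145),R)],0.95)
E
```

```text
tab px [398.13 319.37] lip [398.52 317.95] pin [396.21 328.65]
23 x [-0.0, -0.0, -0.161, -0.357, -0.842, -0.15]
22 x [0.0, 0.0, -0.0, -0.271, -0.887, 0.045]
7 x [0.0, 0.0, -0.0, -0.0, 0.0, 0.893]
```

Request:
{"api": "jog_arm", "payload": {"motion": [[[0,0,-0.19,-0.357,-0.842,-0.15,1],[0,0,-0.19,-0.357,-0.842,-0.15,1],[0,0,-0.19,-0.357,-0.842,-0.15,1],[0,0,-0.19,-0.357,-0.842,-0.15,1],[0,0,-0.19,-0.357,-0.842,-0.15,1],[0,0,-0.19,-0.357,-0.842,-0.15,1],[0,0,-0.19,-0.357,-0.842,-0.15,1],[0,0,-0.19,-0.357,-0.842,-0.15,1],[0,0,-0.19,-0.357,-0.842,-0.15,1],[0,0,-0.19,-0.357,-0.842,-0.15,1],[0,0,-0.19,-0.357,-0.842,-0.15,1],[0,0,-0.19,-0.357,-0.842,-0.15,1],[0,0,-0.19,-0.357,-0.842,-0.15,1],[0,0,-0.19,-0.357,-0.842,-0.15,1],[0,0,-0.19,-0.357,-0.842,-0.15,1],[0,0,-0.19,-0.357,-0.842,-0.15,1],[0,0,-0.19,-0.357,-0.842,-0.15,1],[0,0,-0.19,-0.357,-0.842,-0.15,1],[0,0,-0.19,-0.357,-0.842,-0.15,1],[0,0,-0.1,-0.357,-0.842,-0.15,1]]], "grip_force": 30}}

```text
clock: 3.07
position: [0.2855, 0.2518, 0.2811]
tcp_rot: [0.0, -0.051, 0.999, 0.0]
force: [0.8, 0.2, 0.5]
opening: -0.0001
grip_force: 0.0
```

```bash
python3 - <<'E'
from plan import *
R=tool(0); print(robot.read_state()["position"],robot.read_state()["opening"])
plan([(case(-.1145,0,.26),R),(case(-.1145,0,.145),R)],0.95)
E
```

```text
[0.29 0.25 0.28] -9.686299047713877e-05
25 x [0.0, 0.0, 0.001, -0.255, -0.887, 0.042]
7 x [0.0, 0.0, -0.0, -0.0, 0.0, 0.821]
```

Request:
{"api": "jog_arm", "payload": {"motion": [[[0,0,0,-0.277,-0.963,0.046,1],[0,0,0,-0.277,-0.963,0.046,1],[0,0,0,-0.277,-0.963,0.046,1],[0,0,0,-0.277,-0.963,0.046,1],[0,0,0,-0.277,-0.963,0.046,1],[0,0,0,-0.277,-0.963,0.046,1],[0,0,0,-0.277,-0.963,0.046,1],[0,0,0,-0.277,-0.963,0.046,1],[0,0,0,-0.277,-0.963,0.046,1],[0,0,0,-0.277,-0.963,0.046,1],[0,0,0,-0.277,-0.963,0.046,1],[0,0,0,-0.277,-0.963,0.046,1],[0,0,0,-0.277,-0.963,0.046,1],[0,0,0,-0.277,-0.963,0.046,1],[0,0,0,-0.277,-0.963,0.046,1],[0,0,0,-0.277,-0.963,0.046,1],[0,0,0,-0.277,-0.963,0.046,1],[0,0,0,-0.277,-0.963,0.046,1],[0,0,0,-0.277,-0.963,0.046,1],[0,0,0,-0.277,-0.963,0.046,1]]]}}

```text
clock: 4.73
position: [0.4349, -0.1204, 0.2624]
tcp_rot: [0.0, -0.051, 0.999, -0.0]
force: [0.2, 0.5, -0.5]
opening: -0.0
grip_force: 0.0
```

Request:
{"api": "jog_arm", "payload": {"motion": [[[0,0,0,-0.277,-0.963,0.046,1],[0,0,0,0,0,0,1],[0,0,0,0,0,0,1]]]}}

```text
clock: 4.98
position: [0.4421, -0.1384, 0.2613]
tcp_rot: [-0.0, -0.05, 0.999, 0.0]
force: [0.2, 1.0, -0.7]
opening: 0.0
grip_force: 0.0
```

```bash
python3 - <<'E'
from plan import *
R=tool(0); print(robot.read_state()["position"]*1000,robot.read_state()["clock"])
plan([(case(-.1145,0,.25),R),(case(-.1145,0,.145),R)],0.95)
im,d=robot.grab_frame("wrist"); cv2.imwrite("pics/w1.png",im[:,:,::-1])
im2,d=robot.grab_frame("top"); 
cv2.imwrite("pics/a1.png",np.concatenate([cv2.resize(im,(480,360))[:,:,::-1],cv2.resize(im2[240:420,320:480],(320,360))[:,:,::-1]],1))
E
```

```text
[ 442.09 -138.4   261.32] 4.9833
3 x [0.001, -0.001, -0.001, -0.193, -0.657, 0.188]
6 x [0.0, 0.0, -0.0, -0.0, 0.0, 0.875]
```

View pics/a1.png

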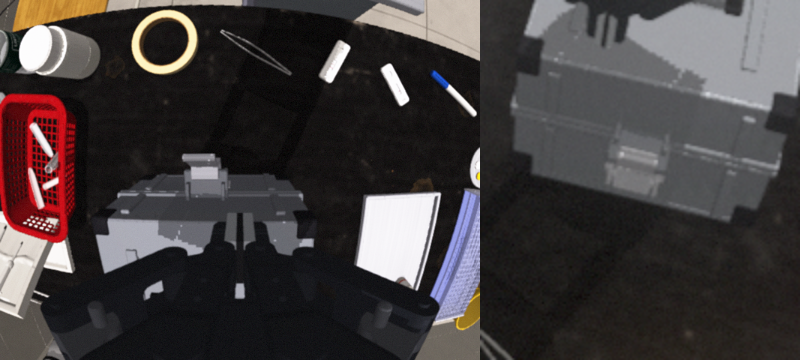

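The wrist view (left) shows the latch tab at (205,160) with clear space behind it and the closed fingers at (240,240). The top view crop (right) shows the latch at (640,150).

Request:
{"api": "jog_arm", "payload": {"motion": [[[0,0,0,-0.193,-0.657,0.188,1],[0,0,0,-0.193,-0.657,0.188,1],[0,0,0,-0.193,-0.657,0.188,1],[0,0,0,0,0,0.9,1],[0,0,0,0,0,0.9,1],[0,0,0,0,0,0.9,1],[0,0,0,0,0,0,1],[0,0,0,0,0,0,1]]]}}

```text
clock: 5.75
position: [0.4573, -0.1763, 0.1955]
tcp_rot: [-0.001, -0.051, 0.999, 0.0]
force: [-0.1, -0.7, 0.3]
opening: 0.0002
grip_force: 0.0
```

```bash
python3 - <<'E'
from plan import *
R=tool(0); print(robot.read_state()["position"]*1000,robot.read_state()["clock"])
plan([(case(-.1145,0,.145),R)],0.95)
im,d=robot.grab_frame("wrist"); S=robot.camera_params("wrist")
P=now(); f=240/np.tan(np.radians(S["fov_y"]/2))
print(S["fov_y"],S["cx"],S["cy"])
for q in ["latch_tab","lid_lip"]:
  for r in robot.place_of("wrist",q)[:2]:
    u=np.array(r["point"])-[S["cx"],S["cy"]]; rr=np.linalg.norm(u); th=rr/f
    ray=np.r_[u/rr*np.sin(th),np.cos(th)]; ray=np.array(S["R"]).T@ray; o=-np.array(S["R"]).T@S["t"]
    z={"latch_tab":.144,"lid_lip":.105}[q]; X=o+ray*(z-o[2])/ray[2]
    print(q,r["conf"],r["point"],cz.inv().apply(X-C)*1000)
cv2.imwrite("pics/w2.png",im[:,:,::-1])
E
```

```text
[ 457.27 -176.35  195.46] 5.75
3 x [0.003, -0.006, 0.003, -0.006, -0.003, 0.841]
65.70646984690485 319.4466785288378 241.76988722550203
latch_tab 0.93 [319.7, 216.0] [-139.48    0.44  144.  ]
lid_lip 0.89 [320.6, 246.8] [-110.48    1.14  105.  ]
```

View pics/w2.png

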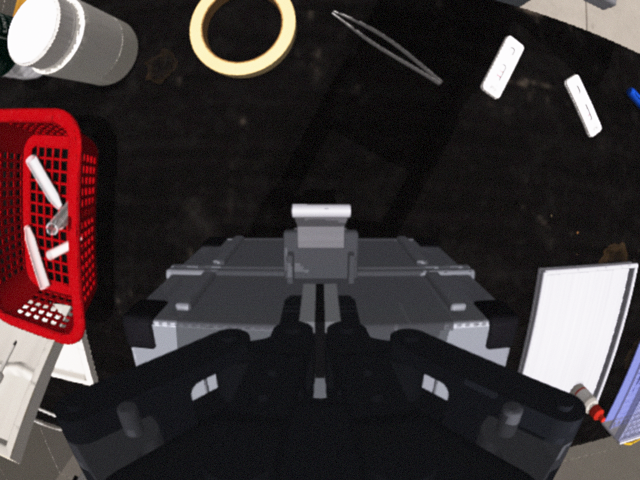

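The picture shows the tab at (320,212) with the closed fingers at (320,330) behind it; the calibration agrees with my case pose to 1–2 mm.

Request:
{"api": "jog_arm", "payload": {"motion": [[[0,0,0,0,0,0.75,1],[0,0,0,0,0,0.75,1],[0,0,0,0,0,0.75,1],[0,0,0,0,0,0,1],[0,0,0,0.37,0,0,1],[0,0,0,0.39,0,0.21,1],[0,0,0,0.39,0,0.21,1],[0,0,0,0.38,0,0.22,1],[0,0,0,0.31,0,0.34,1],[0,0,0,0.31,0,0.35,1],[0,0,0,0.31,0,0.35,1],[0,0,0,0.17,0,0.43,1],[0,0,0,0.17,0,0.43,1],[0,0,0,0.17,0,0.43,1],[0,0,0,0,0,0,1]]]}}

```text
clock: 7.15
position: [0.3969, -0.1815, 0.0899]
tcp_rot: [-0.001, -0.051, 0.999, 0.001]
force: [-1.0, 0.9, 0.6]
opening: -0.0001
grip_force: 0.0
```

```bash
python3 - <<'E'
from plan import *
s=robot.read_state(); print(cz.inv().apply(s["position"]-C)*1000+[92.5,0,0],s["force"],s["clock"])
E
```

```text
[-82.91   1.11  89.88] [-0.98  0.93  0.61] 7.15
```

Request:
{"api": "jog_arm", "payload": {"motion": [[[0,0,0,0,0,0.35,1],[0,0,0,0,0,0.35,1],[0,0,0,0.3,0,0.46,1],[0,0,0,0.3,0,0.46,1],[0,0,0,0.3,0,0.46,1],[0,0,0,0,0,0,1],[0,0,0,0,0,-1,1],[0,0,0,0,0,-1,1],[0,0,0,0.5,0,-1,0.4],[0,0,0,0.9,0,-1,0],[0,0,0,0.9,0,-1,0],[0,0,0,0,0,0,0]]]}}

```text
clock: 8.15
position: [0.3344, -0.1891, 0.153]
tcp_rot: [0.001, -0.051, 0.999, -0.001]
force: [1.3, -0.3, -0.3]
opening: 0.0481
grip_force: 0.0
```

```bash
python3 - <<'E'
from plan import *
im,d=robot.grab_frame("wrist")
cv2.imwrite("pics/w3.png",im[100:400,120:520,::-1])
s=robot.read_state(); print(cz.inv().apply(s["position"]-C)*1000+[92.5,0,0],s["opening"],s["clock"])
for t in (45,):
    R=tool(t); a=np.radians(t); u=np.array([np.sin(a),0,-np.cos(a)])  # case-frame approach
    g=np.array([-.0925-.024,0.001,.105]); tcp=g+u*.005
    A=tcp-u*.09+[0,0,0]
    plan([(case(*A),R),(case(*tcp),R)],0.9)
E
```

```text
[-144.71   -0.39  151.93] 0.05589454655932888 8.2
9 x [-0.002, -0.83, 0.001, -0.35, 0.008, 0.048]
5 x [0.0, -0.0, 0.0, 0.0, 0.0, 0.9]
```

View pics/w3.png

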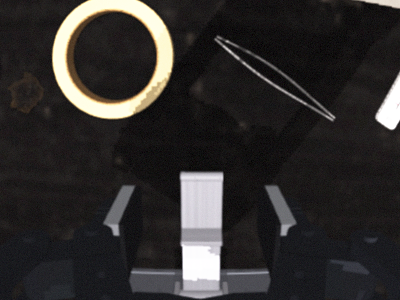

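The latch lever now points out horizontally toward the robot, at about (200,210) in the crop, clear of the lid. Next is the lip grasp.

Request:
{"api": "jog_arm", "payload": {"motion": [[[0,-0.83,0,-0.35,0.01,0.05,0],[0,-0.83,0,-0.35,0.01,0.05,0],[0,-0.83,0,-0.35,0.01,0.05,0],[0,-0.83,0,-0.35,0.01,0.05,0],[0,-0.83,0,-0.35,0.01,0.05,0],[0,-0.83,0,-0.35,0.01,0.05,0],[0,-0.83,0,-0.35,0.01,0.05,0],[0,-0.83,0,-0.35,0.01,0.05,0],[0,-0.83,0,-0.35,0.01,0.05,0],[0,0,0,0,0,0.9,0],[0,0,0,0,0,0.9,0],[0,0,0,0,0,0.5,0],[0,0,0,0,0,0,0],[0,0,0,0,0,0,0]]]}}

```text
clock: 9.37
position: [0.4458, -0.1369, 0.194]
tcp_rot: [0.319, -0.024, 0.948, 0.002]
force: [0.4, 0.5, -0.4]
opening: 0.0856
grip_force: 0.0
```

```bash
python3 - <<'E'
from plan import *
im,d=robot.grab_frame("wrist")
s=robot.read_state(); print(cz.inv().apply(s["position"]-C)*1000+[92.5,0,0],s["opening"],s["clock"])
R=tool(45); a=np.radians(45); u=np.array([np.sin(a),0,-np.cos(a)])
g=np.array([-.0925-.024,0.001,.105]); tcp=g+u*.005
plan([(case(*tcp),R)],0.5)
S=robot.camera_params("wrist"); f=240/np.tan(np.radians(S["fov_y"]/2))
for r in robot.place_of("wrist","lid_lip")[:2]:
    uu=np.array(r["point"])-[S["cx"],S["cy"]]; rr=np.linalg.norm(uu); th=rr/f
    ray=np.array(S["R"]).T@np.r_[uu/rr*np.sin(th),np.cos(th)]; o=-np.array(S["R"]).T@S["t"]
    X=o+ray*(.105-o[2])/ray[2]; print(r["conf"],cz.inv().apply(X-C)*1000+[92.5,0,0])
E
```

```text
[-29.98  40.3  194.31] 0.08549269194999318 9.4167
11 x [-0.039, -0.119, -0.029, 0.239, -0.175, 0.353]
0.93 [-16.9   0.4 105. ]
```

```bash
python3 - <<'E'
from plan import *
s=robot.read_state(); print(s["joint_positions"],s["qd"],s["force"])
R=tool(45); a=np.radians(45); u=np.array([np.sin(a),0,-np.cos(a)])
g=np.array([-.0925-.024,0.001,.105]); tcp=g+u*.005
plan([(case(*(tcp-u*.09)),R),(case(*tcp),R)],0.35)
E
```

```text
[-0.56 -0.08  2.41  0.98  0.42 -3.02] [-0.01 -0.01  0.    0.   -0.   -0.  ] [-0.32 -0.93  1.19]
11 x [-0.04, -0.118, -0.029, 0.27, -0.184, -0.054]
13 x [0.0, -0.0, 0.0, 0.0, 0.0, 0.346]
```

```bash
cat >> plan.py <<'E'
import json
def log():
    s=robot.read_state(); open("log.jsonl","a").write(json.dumps([list(map(float,s[k])) for k in("joint_positions","position","tcp_rot")])+"\n")
E
python3 -c "
from plan import *
open('log.jsonl','a').write(json.dumps([[1.2816,.3530,1.6334,-.0001,1.1552,-.0024],[.1768,.5995,.2208],[0,.1429,.9897,0]])+'\n');log()"
```

Request:
{"api": "jog_arm", "payload": {"motion": [[[0,0,0,0,0,-0.75,0],[0,0,0,0,0,-0.75,0],[0,0,0,0,0,-0.75,0],[0,0.3,0,0,0,-0.4,0],[0,0.4,0,0,0,0,0],[0,0.4,0,0,0,0,0],[0,0.4,0,0,0,0,0],[0,0.4,0,0,0,0,0],[0,0,0,0,0,0,0]]]}}

```text
clock: 10.22
position: [0.4146, -0.1392, 0.2383]
tcp_rot: [0.224, -0.023, 0.974, -0.002]
force: [0.6, 0.4, 0.1]
opening: 0.0855
grip_force: 0.0
```

```bash
cat > kin.py <<'E'
from plan import *
from scipy.optimize import least_squares
r=lambda ax,a: Ro.from_euler(ax,a)
def fk(q,k):
    h,a1,L2,e,L3,L6=k
    R1=r('z',q[0]); R2=R1*r('y',q[1]); R3=R2*r('y',q[2])
    p=np.array([0,0,h])+R1.apply([a1,0,0])+R2.apply([0,0,L2])+R3.apply([e,0,L3])
    R=R3*r('z',q[3])*r('y',q[4])*r('z',q[5]); return p+R.apply([0,0,L6]),R
D=[json.loads(l) for l in open("log.jsonl")]
def fit():
    f=lambda k: np.concatenate([fk(q,k)[0]-p for q,p,_ in D]+[1e-3*(k-[.35,0,.45,0,.45,.25])])
    return least_squares(f,[.35,0,.45,0,.45,.25])
LO=[-2.63,-.92,.06,-1.3,0,-3.02]; HI=[2.63,2.1,2.66,4.44,2.69,3.02]
def ik(p,R,k,q0):
    f=lambda q:(lambda a:np.r_[a[0]-p,0.3*(R.inv()*a[1]).as_rotvec()])(fk(q,k))
    s=least_squares(f,np.clip(q0,np.array(LO)+.01,np.array(HI)-.01),bounds=(LO,HI)); return s.x,np.abs(s.fun).max()
E
python3 - <<'E'
from plan import *; log()
from kin import *
np.set_printoptions(precision=4,suppress=True)
s=fit(); print(s.x,np.abs(s.fun).max()); 
for q,p,w in D:
    pp,R=fk(q,s.x); Rm=Ro.from_quat([w[1],w[2],w[3],w[0]]); print(np.array(q),pp-p,(R.inv()*Rm).as_rotvec())
st=robot.read_state(); print(cz.inv().apply(st["position"]-C)*1000+[92.5,0,0],st["clock"])
E
```

```text
[ 0.2994 -0.005   0.5711  0.0598  0.4993  0.3584] 0.0014754775508644402
[ 1.2816  0.353   1.6334 -0.0001  1.1552 -0.0024] [ 0.0015 -0.0004 -0.0001] [-0.0001  0.0001  1.5708]
[-0.5594 -0.0761  2.4123  0.9788  0.4161 -3.0163] [ 0.0001  0.0002 -0.    ] [-0.     -0.      1.5708]
[-0.5022 -0.1832  2.2742  0.3486  0.6815 -2.3517] [-0.0002 -0.0004  0.0002] [-0.     -0.      1.5708]
[-61.0456  41.3424 238.3213] 10.2167
```

```bash
python3 - <<'E'
from kin import *
k=fit().x; fl=Ro.from_euler('z',np.pi/2) # tool = R*rz(pi/2)
st=robot.read_state()
for flip in (0,1):
  for t in (25,30,40):
    F=Ro.from_euler('z',np.pi*flip); q=st["joint_positions"].copy(); q[5]+=np.pi*flip
    print("flip",flip,"tilt",t)
    a=np.radians(t); u=np.array([np.sin(a),0,-np.cos(a)])
    pts=[]
    for s in (.09,0): pts.append((np.array([-.0925-.024,0,.105])-u*(s-.005),t))
    for al in (.3,.6,.9,1.3):
        c,s=np.cos(al),np.sin(al); g=np.array([.0925-.209*c-.005*s,0,.1+.209*s-.005*c+.010*c]); pts.append((g+u*.005,t))
    for p,tt in pts:
        q,e=ik(case(*p),tool(tt)*F*fl.inv(),k,q); print("  ",np.round(q,2),round(e,4))
    if t==25:
      print(" bottle")
      for p,tt in [((-.08,.045,.24),36),((-.04,.045,.18),36),((-.04,.045,.30),36),((-.04,.045,.32),0)]:
        q,e=ik(case(*p),tool(tt)*F*fl.inv(),k,q); print("  ",np.round(q,2),round(e,4))
      q,e=ik([.548,.162,.16],tool(0,.12)*F*fl.inv(),k,q); print("  ",np.round(q,2),round(e,4))
E
```

```text
flip 0 tilt 25
   [-0.63 -0.02  2.28  0.51  0.61 -2.68] 0.0
   [-0.56  0.2   2.29  0.74  0.39 -2.89] 0.0
   [-0.54  0.08  2.23  0.53  0.53 -2.63] 0.0
   [-0.51  0.02  2.14  0.41  0.65 -2.46] 0.0
   [-0.45  0.02  2.03  0.33  0.74 -2.33] 0.0
   [-0.37  0.09  1.87  0.27  0.81 -2.19] 0.0
 bottle
   [-0.49 -0.09  2.28  0.72  0.52 -2.72] 0.0
   [-0.43  0.08  2.28  0.97  0.37 -2.95] 0.0
   [-0.43 -0.11  2.15  0.54  0.62 -2.47] 0.0
   [-0.23  0.14  1.69 -0.    1.31 -1.9 ] 0.0
   [ 0.29  0.34  1.8   0.    1.   -1.4 ] 0.0
flip 0 tilt 30
   [-0.7  -0.03  2.34  0.73  0.57 -2.94] 0.0
   [-0.57  0.19  2.32  0.88  0.37 -3.02] 0.0126
   [-0.59  0.07  2.29  0.76  0.48 -2.89] 0.0
   [-0.55  0.01  2.19  0.58  0.59 -2.65] 0.0
   [-0.48  0.    2.08  0.47  0.66 -2.47] 0.0
   [-0.4   0.07  1.93  0.37  0.71 -2.3 ] 0.0
flip 0 tilt 40
   [-0.71 -0.07  2.4   0.85  0.52 -3.02] 0.0339
   [-0.55  0.14  2.34  0.94  0.35 -3.02] 0.0516
   [-0.59  0.04  2.33  0.93  0.44 -3.02] 0.0294
   [-0.61 -0.01  2.28  0.93  0.52 -3.02] 0.0088
   [-0.56 -0.02  2.2   0.86  0.55 -2.89] 0.0
   [-0.46  0.03  2.05  0.7   0.55 -2.64] 0
[... 384 characters left out ...]
0
   [-0.43 -0.11  2.15  0.54  0.62  0.67] 0.0
   [-0.23  0.14  1.69 -0.    1.31  1.24] 0.0
   [0.29 0.34 1.8  0.   1.   1.74] 0.0
flip 1 tilt 30
   [-0.7  -0.03  2.34  0.73  0.57  0.2 ] 0.0
   [-0.61  0.21  2.34  1.09  0.37 -0.13] 0.0
   [-0.59  0.07  2.29  0.76  0.48  0.25] 0.0
   [-0.55  0.01  2.19  0.58  0.59  0.5 ] 0.0
   [-0.48  0.    2.08  0.47  0.66  0.67] 0.0
   [-0.4   0.07  1.93  0.37  0.71  0.84] 0.0
flip 1 tilt 40
   [-0.87  0.01  2.45  1.21  0.6  -0.42] 0.0
   [-0.72  0.26  2.43  1.71  0.49 -0.84] 0.0
   [-0.7   0.1   2.38  1.32  0.49 -0.39] 0.0
   [-0.64  0.    2.3   1.04  0.53 -0.02] 0.0
   [-0.56 -0.02  2.2   0.86  0.55  0.25] 0.0
   [-0.46  0.03  2.05  0.7   0.55  0.5 ] 0.0
```

Request:
{"api": "jog_arm", "payload": {"motion": [[[0,0,1,0,0,0,0],[0,0,1,0,0,0,0],[0,0,1,0,0,0,0],[0,0,1,0,0,0,0],[0,0,1,0,0,0,0],[0,0,1,0,0,0,0],[0,0,1,0,0,0,0],[0,0,1,0,0,0,0],[0,0,1,0,0,0,0],[0,0,1,0,0,0,0],[0,0,1,0,0,0,0],[0,0,1,0,0,0,0],[0,0,1,0,0,0,0],[0,0,1,0,0,0,0],[0,0,1,0,0,0,0],[0,0,1,0,0,0,0],[0,0,1,0,0,0,0],[0,0,1,0,0,0,0],[0,0,1,0,0,0,0],[0,0,1,0,0,0,0]]]}}

```text
clock: 11.88
position: [0.413, -0.1384, 0.2368]
tcp_rot: [0.113, 0.834, 0.505, 0.194]
force: [-0.1, 0.1, 0.1]
opening: 0.0852
grip_force: 0.0
```

Request:
{"api": "jog_arm", "payload": {"motion": [[[0,0,1,0,0,0,0],[0,0,1,0,0,0,0],[0,0,1,0,0,0,0],[0,0,1,0,0,0,0],[0,0,1,0,0,0,0],[0,0,1,0,0,0,0],[0,0,1,0,0,0,0],[0,0,1,0,0,0,0],[0,0,1,0,0,0,0],[0,0,1,0,0,0,0],[0,0,0,0,0,0,0]]]}}

```text
clock: 12.8
position: [0.4131, -0.1384, 0.2369]
tcp_rot: [0.001, 0.974, 0.021, 0.224]
force: [-0.2, -1.2, -0.6]
opening: 0.0854
grip_force: 0.0
```

```bash
cat >> plan.py <<'E'
F=Ro.from_euler('z',np.pi)
def cnow():
    s=robot.read_state(); print("case mm (x from front)",cz.inv().apply(s["position"]-C)*1000+[92.5,0,0],"F",s["force"],"op",s["opening"],"t",s["clock"],"q",s["joint_positions"])
def slerpline(A,B,n): pass
E
python3 - <<'E'
from plan import *
cnow()
R=tool(25)*F; a=np.radians(25); u=np.array([np.sin(a),0,-np.cos(a)])
tcp=np.array([-.0925-.024,0.0,.105])+u*.005
plan([(case(*(tcp-u*.09)),R),(case(*tcp),R)],0.7)
E
```

```text
case mm (x from front) [-62.46  42.32 236.87] F [-0.2  -1.2  -0.57] op 0.08535971890474542 t 12.8 q [-0.5  -0.18  2.28  0.35  0.68  0.79]
5 x [0.068, -0.03, -0.095, -0.201, 0.418, 0.515]
7 x [0.0, -0.0, 0.0, 0.0, 0.0, 0.643]
```

Request:
{"api": "jog_arm", "payload": {"motion": [[[0.068,-0.03,-0.095,-0.2,0.418,0.515,0],[0.068,-0.03,-0.095,-0.2,0.418,0.515,0],[0.068,-0.03,-0.095,-0.2,0.418,0.515,0],[0.068,-0.03,-0.095,-0.2,0.418,0.515,0],[0.068,-0.03,-0.095,-0.2,0.418,0.515,0],[0,0,0,0,0,0,0],[0,0,0,0,0,0,0]]]}}

```text
clock: 13.38
position: [0.42, -0.1804, 0.1819]
tcp_rot: [-0.01, 0.975, 0.052, 0.215]
force: [-0.8, -0.0, -0.2]
opening: 0.0855
grip_force: 0.0
```

```bash
python3 - <<'E'
from plan import *
cnow()
R=tool(25)*F; a=np.radians(25); u=np.array([np.sin(a),0,-np.cos(a)])
tcp=np.array([-.0925-.024,0.0005,.105])+u*.005
plan([(case(*tcp),R)],0.6)
E
```

```text
case mm (x from front) [-59.76  -0.1  181.85] F [-0.78 -0.02 -0.22] op 0.08545982883926136 t 13.3833 q [-0.63 -0.02  2.28  0.51  0.61  0.46]
8 x [-0.0, 0.002, 0.006, 0.0, -0.004, 0.561]
```

Request:
{"api": "jog_arm", "payload": {"motion": [[[0,0,0,0,0,0.56,0],[0,0,0,0,0,0.56,0],[0,0,0,0,0,0.56,0],[0,0,0,0,0,0.56,0],[0,0,0,0,0,0.56,0],[0,0,0,0,0,0.56,0],[0,0,0,0,0,0.56,0],[0,0,0,0,0,0.56,0],[0,0,0,0,0,0,1],[0,0,0,0,0,0,1],[0,0,0,0,0,0,1],[0,0,0,0,0,0,1],[0,0,0,0,0,0,1],[0,0,0,0,0,0,1],[0,0,0,0,0,0,1]]], "grip_force": 40}}

```text
clock: 14.63
position: [0.4601, -0.1791, 0.1043]
tcp_rot: [-0.007, 0.974, 0.051, 0.218]
force: [-9.7, -13.1, 23.9]
opening: 0.0006
grip_force: 13.2
```

```bash
python3 - <<'E'
from plan import *
cnow()
A=now(); p0=cz.inv().apply(A[:3,3]-C); Ra=Ro.from_matrix(A[:3,:3])
# hold orientation; TCP follows arc of its grasp point about hinge (x=.0925,z=.1)
u=Ra.inv().apply(cz.apply([0,0,0]))
g=A[:3,3]-A[:3,2]*.005; g=cz.inv().apply(g-C); print("grasp",g*1000)
h=np.array([.0925,0,.1]); d=g-h
prev=d
for al in np.arange(.1,1.41,.1):
    c,s=np.cos(al),np.sin(al); dn=np.array([c*d[0]+s*d[2],d[1],-s*d[0]+c*d[2]])
    st=Ra.inv().apply(cz.apply(dn-prev))*50; prev=dn
    print(round(al,1),st)
E
```

```text
case mm (x from front) [-19.76  -2.91 104.29] F [ -9.72 -13.13  23.89] op 0.0005715431418849485 t 14.6333 q [-0.56  0.19  2.29  0.74  0.39  0.25]
grasp [-114.39   -2.88  108.81]
0.1 [ 0.53  0.01 -0.89]
0.2 [ 0.61  0.01 -0.83]
0.3 [ 0.69  0.01 -0.77]
0.4 [ 0.77  0.01 -0.7 ]
0.5 [ 0.83  0.01 -0.62]
0.6 [ 0.89  0.01 -0.53]
0.7 [ 0.94  0.01 -0.44]
0.8 [ 0.98  0.01 -0.34]
0.9 [ 1.01  0.01 -0.24]
1.0 [ 1.03  0.01 -0.14]
1.1 [ 1.03  0.01 -0.04]
1.2 [1.03 0.01 0.06]
1.3 [1.02 0.01 0.17]
1.4 [1.   0.   0.27]
```

```bash
python3 - <<'E'
from plan import *
im,d=robot.grab_frame("wrist"); im2,d2=robot.grab_frame("top"); 
cv2.imwrite("pics/a4.png",np.concatenate([cv2.resize(im,(480,360))[:,:,::-1],cv2.resize(im2[240:420,320:480],(320,360))[:,:,::-1]],1)); cnow()
E
```

```text
case mm (x from front) [-19.61  -3.34 104.31] F [-13.04  -8.54  25.58] op -8.617181288020007e-05 t 14.7333 q [-0.56  0.19  2.29  0.74  0.39  0.25]
```

View pics/a4.png

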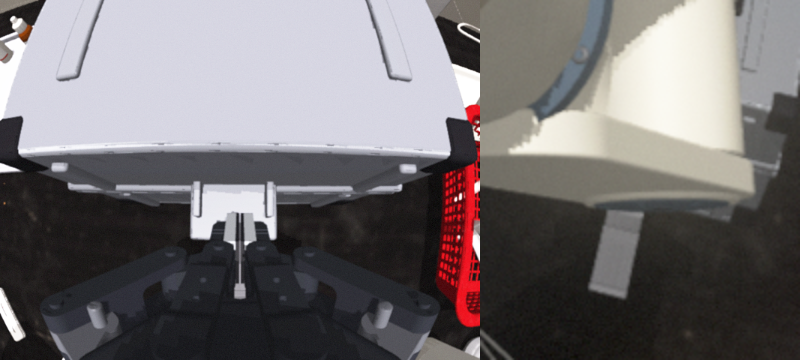

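The wrist view shows the closed fingers drawn over the lip (lip about (195–275, 183–240)), so they closed without holding it. In the top view the lever sticks out at (620,250). I'll check with depth.

```bash
python3 - <<'E'
from plan import *
im,d=robot.grab_frame("wrist"); S=robot.camera_params("wrist"); f=240/np.tan(np.radians(S["fov_y"]/2))
def w(u,v):
    uu=np.array([u,v])-[S["cx"],S["cy"]]; rr=np.linalg.norm(uu); th=rr/f
    ray=np.r_[uu/rr*np.sin(th),np.cos(th)]; X=np.array(S["R"]).T@(ray/ray[2]*d[v,u]-S["t"]); return cz.inv().apply(X-C)*1000+[92.5,0,0]
for n,(u,v) in dict(liptopL=(262,290),lipL2=(280,275),lipR=(362,270),lipfront=(275,310),tipL=(312,290),tipR=(328,290),tipLl=(312,300),seam=(200,250),lidface=(200,215),lidtopedge=(320,190),lipmid=(320,262),lidcorner=(60,180)).items(): print(n,w(u,v),im[v,u])
np.savez("w5",im=im,d=d)
cnow(); print(robot.silhouettes("wrist","lid_lip")[0]["extent"], [r["point"] for r in robot.place_of("wrist","lid_lip")][:2])
E
```

```text
liptopL [-18.4   21.72 111.95] [185 181 195]
lipL2 [-11.8   14.08 111.41] [232 233 240]
lipR [-10.74 -19.84 122.92] [211 209 222]
lipfront [-26.89  15.95 112.34] [237 238 242]
tipL [-19.11   0.07 130.2 ] [175 179 182]
tipR [-19.02  -6.01 128.76] [175 178 182]
tipLl [-23.05  -0.02 136.91] [177 180 185]
seam [ -0.52  51.88 107.42] [190 192 201]
lidface [  0.54  33.02 167.13] [83 84 87]
lidtopedge [  3.4   -2.38 180.9 ] [208 209 221]
lipmid [ -6.07  -3.11 111.48] [233 233 239]
lidcorner [  8.32  75.72 182.76] [215 213 227]
case mm (x from front) [-19.62  -3.34 104.28] F [-14.3   -8.07  25.75] op 6.142938241623342e-05 t 14.7833 q [-0.56  0.19  2.29  0.74  0.39  0.25]
[317.3, 160.8, 634.6, 321.6] [[309.9, 292.4]]
```

```bash
python3 - <<'E'
from plan import *
z=np.load("w5.npz"); im=z["im"][230:360,230:410]; cv2.imwrite("pics/c5.png",cv2.resize(im,(792,572),interpolation=cv2.INTER_CUBIC)[:,:,::-1])
E
```

```text
(no output)
```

View pics/c5.png

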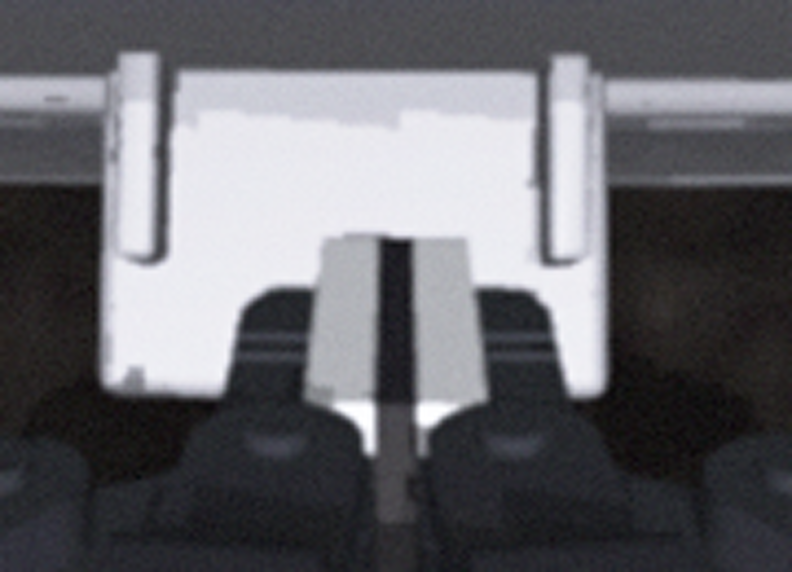

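The crop shows the grey pads at (350–450, 240–400) sitting on the lip top, between two ribs at the lip's edges. I'll get the tips in the tool frame from depth.

```bash
python3 - <<'E'
from plan import *
z=np.load("w5.npz"); d=z["d"]; S=robot.camera_params("wrist"); f=240/np.tan(np.radians(S["fov_y"]/2)); M=np.linalg.inv(now())
def w(u,v):
    uu=np.array([u,v])-[S["cx"],S["cy"]]; rr=np.linalg.norm(uu); th=rr/f
    ray=np.r_[uu/rr*np.sin(th),np.cos(th)]; return np.array(S["R"]).T@(ray/ray[2]*d[v,u]-S["t"])
print("cam in tool",(M@np.r_[-np.array(S["R"]).T@S["t"],1])[:3]*1000)
for v in (280,282,284,285,286,288,292,300,310,318): 
    for u in (310,320,330): 
        X=w(u,v); print((u,v),"tool",(M@np.r_[X,1])[:3]*1000,"case",cz.inv().apply(X-C)*1000+[92.5,0,0])
E
```

```text
cam in tool [  64.85   -0.28 -153.05]
(310, 280) tool [ 8.09 -4.43 -3.59] case [-13.83   1.16 110.95]
(320, 280) tool [ 7.84 -0.13 -2.92] case [-13.76  -3.14 110.28]
(330, 280) tool [ 8.3   4.15 -4.15] case [-13.86  -7.41 111.63]
(310, 282) tool [ 7.4  -4.42 -4.19] case [-14.71   1.15 111.21]
(320, 282) tool [ 7.47 -0.13 -4.37] case [-14.71  -3.13 111.43]
(330, 282) tool [ 7.33  4.16 -4.03] case [-14.68  -7.43 111.11]
(310, 284) tool [ 11.01  -4.1  -15.76] case [-16.38   0.94 123.21]
(320, 284) tool [ 10.82  -0.14 -15.25] case [-16.33  -3.02 122.7 ]
(330, 284) tool [ 11.02   3.82 -15.77] case [-16.36  -6.98 123.29]
(310, 285) tool [ 10.78  -4.09 -16.25] case [-16.8    0.94 123.56]
(320, 285) tool [ 11.07  -0.15 -16.97] case [-16.83  -3.01 124.37]
(330, 285) tool [ 10.65   3.82 -15.92] case [-16.76  -6.98 123.27]
(310, 286) tool [ 10.82  -4.07 -17.41] case [-17.26   0.92 124.62]
(320, 286) tool [ 10.84  -0.15 -17.45] case [-17.25  -3.   124.7 ]
(330, 286) tool [ 10.68   3.78 -17.06] case [-17.22  -6.94 124.32]
(310, 288) tool [ 11.17  -3.99 -20.37] case [-18.2    0.87 127.45]
(320, 28
[... 229 characters left out ...]
4] case [-19.96  -2.93 132.38]
(330, 292) tool [ 11.2    3.59 -24.46] case [-19.9   -6.68 131.23]
(310, 300) tool [ 10.55  -3.75 -30.39] case [-23.04   0.7  136.25]
(320, 300) tool [ 10.77  -0.16 -30.88] case [-23.04  -2.89 136.83]
(330, 300) tool [ 11.03   3.4  -31.49] case [-23.05  -6.45 137.51]
(310, 310) tool [ 10.57  -3.55 -38.85] case [-26.63   0.56 143.91]
(320, 310) tool [ 10.76  -0.17 -39.23] case [-26.61  -2.82 144.37]
(330, 310) tool [ 11.02   3.19 -39.8 ] case [-26.61  -6.17 145.03]
(310, 318) tool [ 10.88  -3.39 -45.54] case [-29.2    0.44 150.09]
(320, 318) tool [ 11.02  -0.17 -45.8 ] case [-29.18  -2.77 150.42]
(330, 318) tool [ 10.56   3.06 -44.89] case [-29.2   -6.01 149.43]
```

Request:
{"api": "jog_arm", "payload": {"motion": [[[0,0,0,0,0,-0.7,1],[0,0,0,0,0,-0.7,1],[0,0,0,0,0,-0.7,1],[0,0,0,0,0,0,1]]]}}

```text
clock: 15.22
position: [0.4409, -0.1791, 0.1418]
tcp_rot: [-0.009, 0.975, 0.052, 0.217]
force: [0.1, 0.1, -0.8]
opening: 0.0003
grip_force: 0.0
```

```bash
cat >> plan.py <<'E'
def tips(save=None):
    im,d=robot.grab_frame("wrist"); S=robot.camera_params("wrist"); f=240/np.tan(np.radians(S["fov_y"]/2)); M=np.linalg.inv(now())
    v,u=np.nonzero(d>0); uu=np.stack([u-S["cx"],v-S["cy"]],1); rr=np.linalg.norm(uu,axis=1)+1e-9; th=rr/f
    ray=np.c_[uu/rr[:,None]*np.sin(th)[:,None],np.cos(th)]; X=(ray/ray[:,2:]*d[v,u][:,None]-S["t"])@np.array(S["R"])
    Y=X@M[:3,:3].T+M[:3,3]; return im,X,Y,u,v
E
python3 - <<'E'
from plan import *
im,X,Y,u,v=tips(); cnow()
for c in (310,316,324,330):
    m=(u==c)&(v>255)&(v<300); 
    print(c,[(int(a),*np.round(y*1000).astype(int).tolist()) for a,y in zip(v[m][::3],Y[m][::3])])
E
```

```text
case mm (x from front) [-38.6   -0.8  140.92] F [-0.14 -0.44 -0.34] op 0.00020245159447626477 t 15.2667 q [-0.59  0.09  2.29  0.61  0.49  0.37]
310 [(256, 7, -5, 36), (259, 5, -5, 36), (262, 4, -5, 34), (265, 2, -5, 34), (268, 1, -5, 34), (271, 0, -5, 32), (274, -2, -5, 32), (277, -4, -5, 32), (280, -5, -5, 32), (283, -27, -7, 83), (286, 11, -4, -18), (289, 11, -4, -22), (292, 11, -4, -24), (295, 11, -4, -27), (298, 11, -4, -30)]
316 [(256, 7, -2, 36), (259, 6, -2, 35), (262, 4, -2, 35), (265, 2, -2, 34), (268, 1, -2, 33), (271, -1, -2, 33), (274, -2, -2, 32), (277, -3, -2, 31), (280, -5, -2, 32), (283, -27, -3, 83), (286, 11, -2, -18), (289, 11, -2, -22), (292, 11, -2, -24), (295, 11, -2, -27), (298, 11, -2, -29)]
324 [(256, 6, 2, 37), (259, 5, 2, 35), (262, 4, 2, 34), (265, 2, 2, 35), (268, 1, 2, 34), (271, 0, 2, 32), (274, -2, 2, 32), (277, -3, 2, 31), (280, -5, 2, 32), (283, -9, 2, 37), (286, 11, 1, -17), (289, 11, 1, -21), (292, 11, 1, -24), (295, 11, 1, -26), (298, 10, 1, -28)]
330 [(256, 6, 5, 37), (259, 5, 5, 35), (262, 4, 5, 35), (265, 3, 5, 33), (268, 1, 5, 34), (271, -1, 5, 33), (274, -2, 5, 31), (277, -4, 5, 31), (280, -5, 5, 31), (283, -9, 5, 38), (286, 11, 4, -17), (289, 11, 4, -21), (292, 11, 4, -24), (295, 11, 4, -26), (298, 11, 3, -29)]
```

Request:
{"api": "jog_arm", "payload": {"motion": [[[0,0,0,0,0,0,0.41],[0,0,0,0,0,0,0.41],[0,0,0,0,0,0,0.41],[0,0,0,0,0,0,0.41],[0,0,0,0,0,0,0.41]]]}}

```text
clock: 15.68
position: [0.4406, -0.178, 0.1387]
tcp_rot: [-0.01, 0.975, 0.052, 0.215]
force: [-0.5, 0.8, -0.3]
opening: 0.0504
grip_force: 0.0
```

```bash
python3 - <<'E'
from plan import *
im,X,Y,u,v=tips(); cnow()
m=(abs(Y[:,1])>.015)&(abs(Y[:,1])<.06)&(abs(Y[:,0])<.02)&(Y[:,2]<.02)&(Y[:,2]>-.06)
y=Y[m]*1000
for z in range(-60,20,4):
    s=y[(y[:,2]>=z)&(y[:,2]<z+4)]
    if len(s): print(z,len(s),"y",s[:,1].min(),s[:,1][s[:,1]<0].max(initial=-99),s[:,1][s[:,1]>0].min(initial=99),s[:,1].max(),"x",s[:,0].min(),s[:,0].max())
E
```

```text
case mm (x from front) [-39.03   0.16 138.78] F [-0.18  0.34 -0.46] op 0.05019130946248095 t 15.7333 q [-0.59  0.1   2.29  0.61  0.49  0.37]
-60 810 y -54.06457593086766 -26.69915760854316 25.706264702042237 53.47426502847852 x 5.811394360683952 14.486761863077845
-56 286 y -45.16582241563588 -25.219523298106754 24.818673103933985 45.68008992422673 x -2.9368916987917992 12.991706909798618
-52 947 y -35.400044185339816 -25.030365313979146 24.46651582394746 31.570698682798493 x -11.01911377018755 11.676684016791118
-48 495 y -36.4038023212303 -25.092901272483704 24.571709841363145 31.393244716561853 x -11.09489709724759 11.71913794362478
-44 588 y -39.455383809248595 -25.14404327199135 24.502802803163192 38.38018872939575 x -11.440342096981915 11.67063348767905
-40 555 y -38.88734337021293 -25.081967796671933 24.34867388932538 38.54041044326695 x -11.479766467276885 11.762959740886814
-36 532 y -39.10732968173613 -25.096244138551686 24.457930960032293 38.44332931614191 x -11.405829004391688 11.68843603872255
-32 465 y -39.37487454537739 -25.109288512527584 24.559051701579627 38.49743812612283 x -11.608482110067818 11.56631234573191
-28 444 y -39.117328128877 -25.219514615954647 24.5783150396936 38.58700531566328 x -11.524601063407303 11.372126092205558
-24 376 y -38.66435119349912 -25.15267726421422 24.488388317957966 38.09950383389704 x -11.16192416877082 11.629316043143378
-20 247 y -35.11825763040882 -25.145209130564616 24.457161050928487 31.22791163056138 x -11.148697247844009 11.339039003613106
-16 85 y -25.874825796569606 -25.251229067456972 24.64428802724006 25.246418899700195 x -10.179390655927822 8.262872693638402
```

```bash
cat > lid.py <<'E'
from kin import *
np.set_printoptions(precision=2,suppress=True)
k=fit().x; fl=Ro.from_euler('z',np.pi/2); q=robot.read_state()["joint_positions"]
t=25; a=np.radians(t); u=np.array([np.sin(a),0,-np.cos(a)]); R=tool(t)*F
W=[(case(*(np.array([-.0925-.024,0,.105])+u*.034)),R)]
for al in (.3,.6,.9,1.2,1.4):
    c,s=np.cos(al),np.sin(al); g=np.array([.0925-.209*c+.005*s,0,.1+.209*s+.005*c]); W.append((case(*(g+u*.034)),R))
for p,Rr in W:
    q,e=ik(p,Rr*fl.inv(),k,q); print(q,round(e,4))
cnow(); plan(W,.6)
E
python3 lid.py
```

```text
[-0.54  0.27  2.29  0.87  0.34  0.14] 0.0
[-0.52  0.15  2.23  0.58  0.46  0.46] 0.0
[-0.48  0.09  2.14  0.43  0.59  0.67] 0.0
[-0.43  0.08  2.03  0.35  0.68  0.81] 0.0
[-0.37  0.13  1.9   0.29  0.74  0.92] 0.0
[-0.33  0.18  1.82  0.26  0.76  0.98] 0.0
case mm (x from front) [-39.03   0.16 138.78] F [-0.18  0.34 -0.46] op 0.05019130946248095 t 15.7333 q [-0.59  0.1   2.29  0.61  0.49  0.37]
6 x [-0.001, 0.003, 0.008, -0.005, 0.001, 0.591]
6 x [0.0, -0.0, 0.0, 0.298, 0.0, -0.427]
6 x [0.0, -0.0, 0.0, 0.411, 0.0, -0.319]
6 x [0.0, -0.0, 0.0, 0.487, -0.0, -0.184]
6 x [0.0, -0.0, 0.0, 0.52, -0.0, -0.032]
4 x [0.0, -0.0, 0.0, 0.512, -0.0, 0.098]
```

Request:
{"api": "jog_arm", "payload": {"motion": [[[0,0,0,0,0,0,0.1],[0,0,0,0,0,0,0.1],[0,0,0,0,0,0.59,0.1],[0,0,0,0,0,0.59,0.1],[0,0,0,0,0,0.59,0.1],[0,0,0,0,0,0.59,0.1],[0,0,0,0,0,0.59,0.1],[0,0,0,0,0,0.59,0.1],[0,0,0,0,0,0,0.1],[0,0,0,0,0,0,1],[0,0,0,0,0,0,1],[0,0,0,0,0,0,1],[0,0,0,0,0,0,1],[0,0,0,0,0,0,1]]], "grip_force": 40}}

```text
clock: 16.9
position: [0.47, -0.1744, 0.0758]
tcp_rot: [-0.011, 0.975, 0.052, 0.216]
force: [-2.5, 5.1, 6.3]
opening: 0.0493
grip_force: 40.7
```

```bash
python3 lid.py | tail -6
```

```text
1 x [-0.012, 0.005, 0.05, -0.044, 0.039, 0.066]
6 x [0.0, -0.0, 0.0, 0.298, 0.0, -0.427]
6 x [0.0, -0.0, 0.0, 0.411, 0.0, -0.319]
6 x [0.0, -0.0, 0.0, 0.487, -0.0, -0.184]
6 x [0.0, -0.0, 0.0, 0.52, -0.0, -0.032]
4 x [0.0, -0.0, 0.0, 0.512, -0.0, 0.098]
```

Lip gripped (49 mm). Lifting along the arc.

Request:
{"api": "jog_arm", "payload": {"motion": [[[0,0,0,0.26,0,-0.45,1],[0,0,0,0.28,0,-0.44,1],[0,0,0,0.29,0,-0.43,1],[0,0,0,0.3,0,-0.42,1],[0,0,0,0.32,0,-0.41,1],[0,0,0,0.34,0,-0.4,1],[0,0,0,0.37,0,-0.37,1],[0,0,0,0.39,0,-0.35,1],[0,0,0,0.4,0,-0.33,1],[0,0,0,0.42,0,-0.31,1],[0,0,0,0.43,0,-0.29,1],[0,0,0,0.45,0,-0.27,1]]]}}

```text
clock: 17.9
position: [0.5087, -0.1705, 0.1921]
tcp_rot: [-0.01, 0.975, 0.051, 0.215]
force: [2.0, 0.5, -6.0]
opening: 0.0493
grip_force: 43.5
```

```bash
python3 lid.py | tail -7|cut -c1-130
```

```text
case mm (x from front) [ 29.42   0.8  192.08] F [ 1.95  0.52 -5.97] op 0.049302191868211956 t 17.9 q [-0.48  0.09  2.14  0.43  0.5
11 x [-0.0, 0.002, 0.004, -0.387, 0.003, 0.411]
6 x [0.0, -0.0, 0.0, 0.298, 0.0, -0.427]
6 x [0.0, -0.0, 0.0, 0.411, 0.0, -0.319]
6 x [0.0, -0.0, 0.0, 0.487, -0.0, -0.184]
6 x [0.0, -0.0, 0.0, 0.52, -0.0, -0.032]
4 x [0.0, -0.0, 0.0, 0.512, -0.0, 0.098]
```

Request:
{"api": "jog_arm", "payload": {"motion": [[[0,0,0,0.46,0,-0.25,1],[0,0,0,0.47,0,-0.22,1],[0,0,0,0.48,0,-0.2,1],[0,0,0,0.49,0,-0.17,1],[0,0,0,0.5,0,-0.15,1],[0,0,0,0.51,0,-0.12,1],[0,0,0,0.51,0,-0.09,1],[0,0,0,0.52,0,-0.06,1],[0,0,0,0.52,0,-0.04,1],[0,0,0,0.52,0,-0.01,1],[0,0,0,0.52,0,0.02,1],[0,0,0,0.52,0,0.04,1],[0,0,0,0.52,0,0.07,1],[0,0,0,0.51,0,0.09,1],[0,0,0,0.5,0,0.11,1],[0,0,0,0,0,0,1]]]}}

```text
clock: 19.23
position: [0.6402, -0.1573, 0.2749]
tcp_rot: [-0.01, 0.975, 0.052, 0.217]
force: [-3.2, -1.9, 8.9]
opening: 0.0492
grip_force: 47.8
```

```bash
python3 lid.py | tail -7|cut -c1-130
```

```text
case mm (x from front) [161.62   0.74 274.85] F [-3.21 -1.87  8.94] op 0.049158263061247924 t 19.2333 q [-0.34  0.17  1.83  0.26  
22 x [0.001, -0.001, 0.002, -0.546, -0.0, 0.248]
6 x [0.0, -0.0, 0.0, 0.298, 0.0, -0.427]
6 x [0.0, -0.0, 0.0, 0.411, 0.0, -0.319]
6 x [0.0, -0.0, 0.0, 0.487, -0.0, -0.184]
6 x [0.0, -0.0, 0.0, 0.52, -0.0, -0.032]
4 x [0.0, -0.0, 0.0, 0.512, -0.0, 0.098]
```

Request:
{"api": "jog_arm", "payload": {"motion": [[[0,0,0,0,0,0,0],[0,0,0,0,0,0,0],[0,0,0,0,0,0,0],[0,0,0,0,0,-0.5,0],[0,0,0,0,0,-0.9,0],[0,0,0,-0.4,0,-0.9,0],[0,0,0,-0.9,0,-0.3,0],[0,0,0,-0.9,0,0,0],[0,0,0,-0.9,0,0,0],[0,0,0,-0.9,0,0,0],[0,0,0,-0.9,0,0,0],[0,0,0,-0.9,0,0,0],[0,0,0,-0.9,0,0,0],[0,0,0,-0.9,0,0,0],[0,0,0,-0.9,0,0,0],[0,0,0,0,0,0,0]]]}}

```text
clock: 20.57
position: [0.4591, -0.175, 0.2475]
tcp_rot: [-0.011, 0.975, 0.051, 0.214]
force: [0.3, -0.4, -0.6]
opening: 0.0855
grip_force: 0.0
```

```bash
python3 - <<'E'
from plan import *
im,X,Y,u,v=tips(); cnow()
rs=robot.silhouettes("wrist","buffer_bottle"); print([(r["conf"],r["extent"]) for r in rs[:3]])
np.savez("w6",im=im,X=X,Y=Y,u=u,v=v,m=rs[0]["mask"] if rs else 0)
im2,d2=robot.grab_frame("top")
cv2.imwrite("pics/a6.png",np.concatenate([cv2.resize(im,(480,360))[:,:,::-1],cv2.resize(im2[180:360,320:480],(320,360))[:,:,::-1]],1))
if rs:
    m=rs[0]["mask"][v,u]; P=cz.inv().apply(X[m]-C)*1000+[92.5,0,0]
    print(len(P),np.percentile(P,[2,50,98],axis=0))
    for z in range(60,220,10):
        s=P[(P[:,2]>=z)&(P[:,2]<z+10)]
        if len(s)>5: print(z,len(s),"x",np.percentile(s[:,0],[2,98]),"y",np.percentile(s[:,1],[2,98]))
E
```

```text
case mm (x from front) [-18.55   0.51 248.73] F [ 0.46 -0.18 -0.16] op 0.08545347092614919 t 20.6167 q [-0.55 -0.07  2.14  0.39  0.75  0.67]
[(0.83, [268.1, 166.6, 80.3, 99.1])]
5881 [[ 47.54  14.06  62.65]
 [ 80.69  38.72 146.9 ]
 [161.18  71.34 168.69]]
60 89 x [135.3  170.52] y [13.56 62.96]
70 96 x [ 68.2  162.76] y [12.48 75.74]
80 109 x [116.3  156.46] y [13.12 76.84]
90 131 x [108.13 148.49] y [12.57 65.37]
100 164 x [105.82 140.99] y [13.11 61.26]
110 227 x [ 51.58 133.  ] y [12.77 61.36]
120 503 x [ 52.58 125.13] y [13.92 70.76]
130 750 x [ 61.06 116.28] y [13.31 74.2 ]
140 1311 x [ 70.41 108.19] y [16.57 71.31]
150 1364 x [ 45.3  100.93] y [29.31 58.68]
160 1024 x [51.97 73.47] y [30.37 57.6 ]
170 17 x [64.28 67.45] y [40.24 48.51]
```

View pics/a6.png

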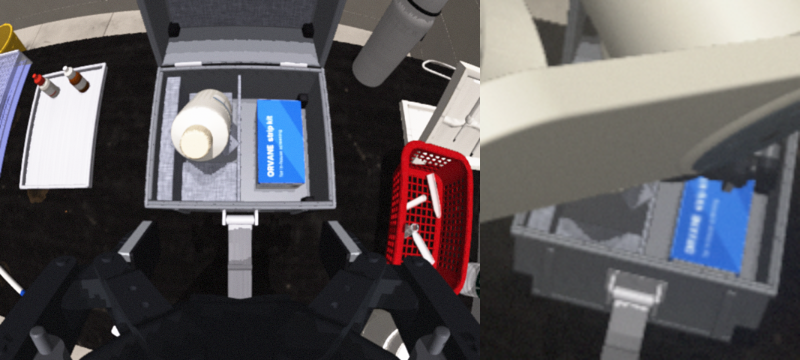

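The lid is fully open. The bottle's cap is at (205,140) in the wrist view, its body running back to (210,110), with clear space on both sides; the lever hangs out at (240,255).

```bash
python3 - <<'E'
from kin import *
np.set_printoptions(precision=1,suppress=True)
z=np.load("w6.npz"); m=cv2.erode(z["m"].astype(np.uint8),np.ones((3,3)))[z["v"],z["u"]]>0
P=cz.inv().apply(z["X"][m]-C)*1000+[92.5,0,0]
a=np.array([-np.sin(np.radians(36)),0,np.cos(np.radians(36))]); b=np.array([a[2],0,-a[0]])
s,t=P@a,P@b
print("s pct",np.percentile(s,[1,5,50,95,99,99.9]))
hi=np.percentile(s,99.5)
for lo in np.arange(hi-170,hi,10):
    k=(s>=lo)&(s<lo+10)
    if k.sum()>20: print(round(lo-hi),k.sum(),"t",np.percentile(t[k],[2,98]),"y",np.percentile(P[k,1],[2,98]))
cap=(s>hi-4); c0=np.array([np.median(s[cap]),(np.percentile(t[cap],1)+np.percentile(t[cap],99))/2]); print("cap centre s,t",c0,"y",np.percentile(P[cap,1],[1,99]))
E
```

```text
s pct [-40.6  -9.7  69.   99.3 100.  100.5]
-150 56 t [156.2 174.4] y [16.5 54. ]
-140 67 t [150.7 174.1] y [14.4 53.9]
-130 65 t [153.1 173.9] y [15.1 59.1]
-120 83 t [150.1 173.8] y [13.5 58.9]
-110 91 t [148.7 173.6] y [13.1 57.1]
-100 109 t [148.4 173.4] y [12.9 58.8]
-90 133 t [149.4 173.4] y [13.4 58.4]
-80 134 t [147.2 173.1] y [13.1 59.8]
-70 135 t [149.5 172.8] y [13.6 59.7]
-60 145 t [148.7 172.7] y [13.2 58.5]
-50 198 t [149.  172.5] y [13.5 59.1]
-40 1882 t [114.2 170.6] y [14.8 72.2]
-30 851 t [127.  161.7] y [23.2 65.3]
-20 185 t [139.3 156. ] y [29.2 54.9]
-10 1367 t [127.2 154.6] y [30.  57.6]
cap centre s,t [ 98.7 140.5] y [30.  58.3]
```

```bash
cat > bot.py <<'E'
from kin import *
np.set_printoptions(precision=3,suppress=True)
k=fit().x; fl=Ro.from_euler('z',np.pi/2); q=robot.read_state()["joint_positions"]
R=tool(36)*F; u=np.array([np.sin(np.radians(36)),0,-np.cos(np.radians(36))])
cap=np.array([-.0925+.0556,.044,.1634]); g=cap+u*.033
W=[(case(*(g-u*.10)),R),(case(*g),R),(case(*(g+[-.03,0,.165])),R),(case(*(g+[-.05,.02,.165])),tool(0)*F),([.545,.161,.29],tool(0)*F),([.545,.161,.16],tool(0)*F),([.545,.161,.137],tool(0)*F)]
if __name__=="__main__":
    for p,Rr in W:
        q,e=ik(p,Rr*fl.inv(),k,q); print(q,round(e,4))
    cnow(); plan(W,.7)
E
python3 bot.py
```

```text
[-0.489 -0.043  2.299  0.801  0.472  0.331] 0.0
[-0.401  0.206  2.279  1.275  0.3   -0.109] 0.0
[-0.443 -0.128  2.157  0.543  0.629  0.663] 0.0
[-0.214  0.099  1.778  0.     1.264  1.257] 0.0
[0.287 0.205 1.677 0.    1.259 1.758] 0.0
[ 0.287  0.332  1.812 -0.     0.998  1.758] 0.0
[0.287 0.361 1.829 0.    0.952 1.758] 0.0
case mm (x from front) [-16.533  -0.271 249.924] F [0.281 0.578 0.881] op 0.08505143090830496 t 20.7167 q [-0.549 -0.064  2.141  0.385  0.745  0.674]
5 x [0.002, 0.366, 0.009, 0.128, -0.443, 0.443]
8 x [0.0, -0.0, 0.0, -0.0, -0.0, 0.625]
12 x [0.0, -0.0, 0.0, 0.303, 0.0, -0.63]
9 x [0.0, -0.667, -0.0, -0.106, -0.111, -0.039]
20 x [0.0, 0.0, -0.0, 0.184, -0.658, 0.029]
10 x [0.0, 0.0, -0.0, 0.0, 0.0, 0.65]
2 x [0.0, 0.0, -0.0, 0.0, 0.0, 0.575]
```

Request:
{"api": "jog_arm", "payload": {"motion": [[[0,0.366,0.01,0.128,-0.443,0.443,0.1],[0,0.366,0.01,0.128,-0.443,0.443,0.1],[0,0.366,0.01,0.128,-0.443,0.443,0.1],[0,0.366,0.01,0.128,-0.443,0.443,0.1],[0,0.366,0.01,0.128,-0.443,0.443,0.1],[0,0,0,0,0,0,0.1],[0,0,0,0,0,0.5,0.1],[0,0,0,0,0,0.5,0.1],[0,0,0,0,0,0.5,0.1],[0,0,0,0,0,0,0.1],[0,0,0,0,0,0,0.1]]]}}

```text
clock: 21.63
position: [0.5087, -0.1266, 0.1926]
tcp_rot: [-0.016, 0.95, 0.048, 0.308]
force: [0.1, 0.4, 0.2]
opening: 0.0763
grip_force: 0.0
```

```bash
python3 - <<'E'
from bot import *
cnow(); plan(W[1:2],.5)
im,X,Y,u_,v_=tips()
rs=robot.silhouettes("wrist","buffer_bottle")
if rs:
    m=cv2.erode(rs[0]["mask"].astype(np.uint8),np.ones((3,3)))[v_,u_]>0; y=Y[m]*1000; zt=np.percentile(y[:,2],1); c=y[y[:,2]<zt+6]
    print("cap in tool: z top",zt,"x",np.percentile(c[:,0],[2,98]),"y",np.percentile(c[:,1],[2,98]))
E
```

```text
case mm (x from front) [ 33.874  44.516 192.642] F [0.086 0.37  0.234] op 0.07634591111211828 t 21.6333 q [-0.458  0.033  2.298  0.905  0.407  0.238]
7 x [-0.001, 0.002, 0.001, 0.003, 0.004, 0.496]
cap in tool: z top 35.97122361359964 x [-15.75  11.33] y [-14.16   12.688]
```

Request:
{"api": "jog_arm", "payload": {"motion": [[[0,0,0,-0.03,0,0.5,0.1],[0,0,0,-0.03,0,0.5,0.1],[0,0,0,-0.03,0,0.5,0.1],[0,0,0,0,0,0.5,0.1],[0,0,0,0,0,0.5,0.1],[0,0,0,0,0,0.5,0.1],[0,0,0,0,0,0.45,0.1],[0,0,0,0,0,0,0.1],[0,0,0,0,0,0,1],[0,0,0,0,0,0,1],[0,0,0,0,0,0,1],[0,0,0,0,0,0,1],[0,0,0,0,0,0,1],[0,0,0,0,0,0,1]]], "grip_force": 70}}

```text
clock: 22.9
position: [0.5466, -0.1225, 0.1362]
tcp_rot: [-0.016, 0.95, 0.048, 0.309]
force: [-9.0, -1.0, 11.7]
opening: 0.0282
grip_force: 65.9
```

```bash
python3 - <<'E'
from bot import *
cnow(); plan(W[2:4],.5)
E
```

```text
case mm (x from front) [ 71.962  44.802 136.207] F [-8.959 -0.992 11.744] op 0.02820078905800088 t 22.9 q [-0.403  0.205  2.285  1.288  0.3   -0.125]
17 x [-0.0, 0.0, 0.0, 0.222, 0.002, -0.44]
13 x [0.0, -0.462, -0.0, -0.074, -0.077, -0.026]
```

Request:
{"api": "jog_arm", "payload": {"motion": [[[0,0,0,0.1,0,-0.2,1],[0,0,0,0.2,0,-0.4,1],[0,0,0,0.23,0,-0.45,1],[0,0,0,0.23,0,-0.45,1],[0,0,0,0.23,0,-0.45,1],[0,0,0,0.23,0,-0.45,1],[0,0,0,0.23,0,-0.45,1],[0,0,0,0.23,0,-0.45,1],[0,0,0,0.23,0,-0.45,1],[0,0,0,0.23,0,-0.45,1],[0,0,0,0.23,0,-0.45,1],[0,0,0,0.23,0,-0.45,1],[0,0,0,0.23,0,-0.45,1],[0,0,0,0.23,0,-0.45,1],[0,0,0,0.23,0,-0.45,1],[0,0,0,0.23,0,-0.45,1],[0,0,0,0.23,0,-0.45,1],[0,0,0,0,0,0,1]]]}}

```text
clock: 24.4
position: [0.5217, -0.1255, 0.3003]
tcp_rot: [-0.015, 0.95, 0.048, 0.309]
force: [0.6, -0.9, -3.6]
opening: 0.0284
grip_force: 69.1
```

```bash
python3 - <<'E'
from bot import *
cnow(); plan(W[3:],.6)
im,X,Y,u_,v_=tips()
im2,_=robot.grab_frame("scene")
cv2.imwrite("pics/a7.png",np.concatenate([cv2.resize(im,(400,300)),cv2.resize(im2[100:400,100:500],(400,300))],1)[:,:,::-1])
E
```

```text
case mm (x from front) [ 46.911  44.255 300.345] F [ 0.622 -0.938 -3.558] op 0.028422097681849 t 24.4 q [-0.438 -0.123  2.154  0.542  0.624  0.666]
11 x [0.001, -0.546, 0.0, -0.093, -0.09, -0.04]
23 x [0.0, 0.0, -0.0, 0.16, -0.572, 0.025]
11 x [0.0, 0.0, -0.0, 0.0, 0.0, 0.591]
2 x [0.0, 0.0, -0.0, 0.0, 0.0, 0.575]
```

View pics/a7.png

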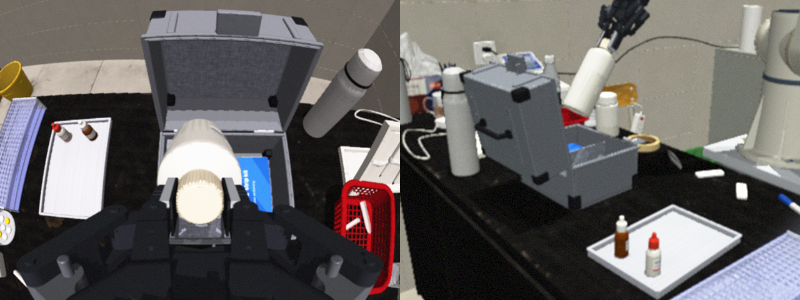

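The bottle hangs from the gripper along the tool axis (right view, about (590,85)), the lid stays open and the droppers are untouched. Turning it upright and carrying it over the tray.

Request:
{"api": "jog_arm", "payload": {"motion": [[[0,-0.3,0,-0.05,-0.05,-0.15,1],[0,-0.55,0,-0.09,-0.09,-0.04,1],[0,-0.55,0,-0.09,-0.09,-0.04,1],[0,-0.55,0,-0.09,-0.09,-0.04,1],[0,-0.55,0,-0.09,-0.09,-0.04,1],[0,-0.55,0,-0.09,-0.09,-0.04,1],[0,-0.55,0,-0.09,-0.09,-0.04,1],[0,-0.55,0,-0.09,-0.09,-0.04,1],[0,-0.55,0,-0.09,-0.09,-0.04,1],[0,-0.55,0,-0.09,-0.09,-0.04,1],[0,-0.55,0,-0.09,-0.09,-0.04,1],[0,-0.25,0,0,-0.2,0,1],[0,0,0,0.08,-0.4,0,1],[0,0,0,0.16,-0.57,0,1],[0,0,0,0.16,-0.57,0,1],[0,0,0,0.16,-0.57,0,1],[0,0,0,0.16,-0.57,0,1],[0,0,0,0.16,-0.57,0,1],[0,0,0,0.16,-0.57,0,1],[0,0,0,0.16,-0.57,0,1]]]}}

```text
clock: 26.17
position: [0.5125, -0.0134, 0.3017]
tcp_rot: [0.0, 0.999, 0.05, -0.003]
force: [-0.5, -0.8, -4.6]
opening: 0.0283
grip_force: 68.8
```

```bash
python3 - <<'E'
from bot import *
cnow(); print(now()); plan(W[4:],.6)
E
```

```text
case mm (x from front) [ 48.961 156.777 301.708] F [-0.509 -0.776 -4.555] op 0.028296264340247537 t 26.1667 q [-0.029  0.107  1.768 -0.001  1.273  1.442]
[[ 0.995  0.101 -0.006  0.512]
 [ 0.101 -0.995 -0.    -0.013]
 [-0.006 -0.    -1.     0.302]
 [ 0.     0.     0.     1.   ]]
15 x [-0.0, 0.004, 0.0, 0.166, -0.567, 0.039]
11 x [0.0, 0.0, -0.0, 0.0, 0.0, 0.591]
2 x [0.0, 0.0, -0.0, 0.0, 0.0, 0.575]
```

Request:
{"api": "jog_arm", "payload": {"motion": [[[0,0,0,0.17,-0.57,0.04,1],[0,0,0,0.17,-0.57,0.04,1],[0,0,0,0.17,-0.57,0.04,1],[0,0,0,0.17,-0.57,0.04,1],[0,0,0,0.17,-0.57,0.04,1],[0,0,0,0.17,-0.57,0.04,1],[0,0,0,0.17,-0.57,0.04,1],[0,0,0,0.17,-0.57,0.04,1],[0,0,0,0.17,-0.57,0.04,1],[0,0,0,0.17,-0.57,0.04,1],[0,0,0,0.17,-0.57,0.04,1],[0,0,0,0.17,-0.57,0.04,1],[0,0,0,0.15,-0.5,0.04,1],[0,0,0,0.1,-0.3,0,1],[0,0,0,0,0,0,1],[0,0,0,0,0,0,1],[0,0,0,0,0,0,1]]]}}

```text
clock: 27.58
position: [0.5424, 0.1415, 0.2909]
tcp_rot: [0.0, 0.999, 0.05, -0.003]
force: [-0.0, 0.3, -3.2]
opening: 0.0283
grip_force: 68.9
```

```bash
python3 - <<'E'
from bot import *
im,d=robot.grab_frame("scene"); print(now()[:3,3]); plan(W[5:],.6)
rs=robot.silhouettes("scene","buffer_bottle"); m=cv2.erode(rs[0]["mask"].astype(np.uint8),np.ones((3,3)))>0
p=cloud("scene",d,m); print(rs[0]["conf"],np.percentile(p[:,2],[1,99]))
for z0,z1 in ((.17,.19),(.2,.22),(.23,.25)):
    s=p[(p[:,2]>z0)&(p[:,2]<z1)]
    f=lambda c:np.hypot(s[:,0]-c[0],s[:,1]-c[1])-.032
    if len(s)>20: print(z0,len(s),least_squares(f,s[:,:2].mean(0)-[.02,.02],loss="soft_l1",f_scale=.002).x)
cv2.imwrite("pics/a8.png",im[100:450,150:550,::-1])
E
```

```text
[0.542 0.141 0.291]
12 x [0.0, 0.005, -0.0, 0.021, -0.08, 0.546]
2 x [0.0, 0.0, -0.0, 0.0, 0.0, 0.575]
0.76 [0.164 0.319]
0.17 381 [0.541 0.142]
0.2 399 [0.541 0.142]
0.23 421 [0.541 0.142]
```

View pics/a8.png

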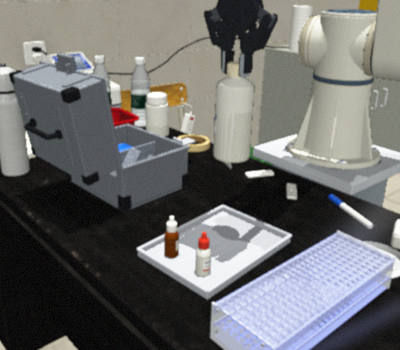

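The bottle hangs upright above the tray's near part (in the picture at (235,120)), with the droppers at (172,238) and (204,255) well beyond it.

Request:
{"api": "jog_arm", "payload": {"motion": [[[0,0,0,0,-0.3,0.2,1],[0,0,0,0.1,-0.4,0.4,1],[0,0,0,0.1,-0.3,0.6,1],[0,0,0,0,0,0.7,1],[0,0,0,0,0,0.7,1],[0,0,0,0,0,0.7,1],[0,0,0,0,0,0.7,1],[0,0,0,0,0,0.7,1],[0,0,0,0,0,0.7,1],[0,0,0,0,0,0.7,1],[0,0,0,0,0,0.5,1],[0,0,0,0,0,0.3,1],[0,0,0,0,0,0,1],[0,0,0,0,0,0,1],[0,0,0,0,0,0,1]]]}}

```text
clock: 28.93
position: [0.5441, 0.1624, 0.1535]
tcp_rot: [-0.0, 0.999, 0.05, -0.003]
force: [-0.3, 0.7, -3.3]
opening: 0.0282
grip_force: 68.9
```

```bash
python3 - <<'E'
from bot import *
print(now()[:3,3],robot.read_state()["force"])
im,d=robot.grab_frame("scene")
rs=robot.silhouettes("scene","buffer_bottle"); m=cv2.erode(rs[0]["mask"].astype(np.uint8),np.ones((2,2)))>0
p=cloud("scene",d,m); print(np.percentile(p[:,2],[.2,1,3]))
E
```

```text
[0.544 0.162 0.153] [-0.298  0.75  -3.291]
[0.003 0.024 0.028]
```

Request:
{"api": "jog_arm", "payload": {"motion": [[[0,0,0,0,0,0.15,1],[0,0,0,0,0,0.15,1],[0,0,0,0,0,0.15,1],[0,0,0,0,0,0.1,1],[0,0,0,0,0,0.1,1],[0,0,0,0,0,0.1,1],[0,0,0,0,0,0,1],[0,0,0,0,0,0,1]]]}}

```text
clock: 29.7
position: [0.5435, 0.1621, 0.1378]
tcp_rot: [0.0, 0.999, 0.05, -0.003]
force: [0.1, 0.3, -4.4]
opening: 0.0283
grip_force: 68.9
```

Request:
{"api": "jog_arm", "payload": {"motion": [[[0,0,0,0,0,0.05,1],[0,0,0,0,0,0.05,1],[0,0,0,0,0,0,1],[0,0,0,0,0,0,1]]]}}

```text
clock: 30.03
position: [0.5444, 0.1623, 0.1374]
tcp_rot: [-0.0, 0.999, 0.05, -0.002]
force: [-2.9, -1.3, 10.0]
opening: 0.0282
grip_force: 70.8
```

Request:
{"api": "jog_arm", "payload": {"motion": [[[0,0,0,0,0,-0.03,1],[0,0,0,0,0,0,0.5],[0,0,0,0,0,0,0.4],[0,0,0,0,0,0,0.2],[0,0,0,0,0,0,0.1],[0,0,0,0,0,0,0.1],[0,0,0,0,0,-0.3,0.1],[0,0,0,0,0,-0.7,0.1],[0,0,0,0,0,-0.9,0.1],[0,0,0,0,0,-0.9,0.1],[0,0,0,0,0,-0.9,0.1],[0,0,0,0,0,-0.9,0.1],[0,0,0,0,0,-0.9,0.1],[0,0,0,0,0,-0.9,0.1],[0,0,0,0,0,0,0.1],[0,0,0,0,0,0,0.1]]]}}

```text
clock: 31.37
position: [0.5448, 0.1624, 0.2655]
tcp_rot: [-0.0, 0.999, 0.05, -0.002]
force: [0.8, -0.5, -0.8]
opening: 0.0768
grip_force: 0.0
```

```bash
python3 - <<'E'
from bot import *
cnow(); im,d=robot.grab_frame("scene"); im2,_=robot.grab_frame("wrist")
cv2.imwrite("pics/a9.png",np.concatenate([cv2.resize(im[100:400,100:500],(400,300)),cv2.resize(im2,(400,300))],1)[:,:,::-1])
rs=robot.silhouettes("scene","buffer_bottle"); m=cv2.erode(rs[0]["mask"].astype(np.uint8),np.ones((3,3)))>0
p=cloud("scene",d,m)
for z0,z1 in ((.02,.04),(.05,.07),(.08,.1)):
    s=p[(p[:,2]>z0)&(p[:,2]<z1)]
    f=lambda c:np.hypot(s[:,0]-c[0],s[:,1]-c[1])-.032
    if len(s)>20: print(z0,len(s),least_squares(f,s[:,:2].mean(0)-[.02,.02],loss="soft_l1",f_scale=.002).x)
print(np.percentile(p[:,2],99.5))
E
```

```text
case mm (x from front) [ 98.765 328.402 265.505] F [ 0.804 -0.475 -0.82 ] op 0.07677076949961997 t 31.3667 q [0.286 0.227 1.703 0.002 1.215 1.756]
0.02 338 [0.542 0.164]
0.05 361 [0.541 0.164]
0.08 361 [0.541 0.164]
0.17008654808586013
```

View pics/a9.png

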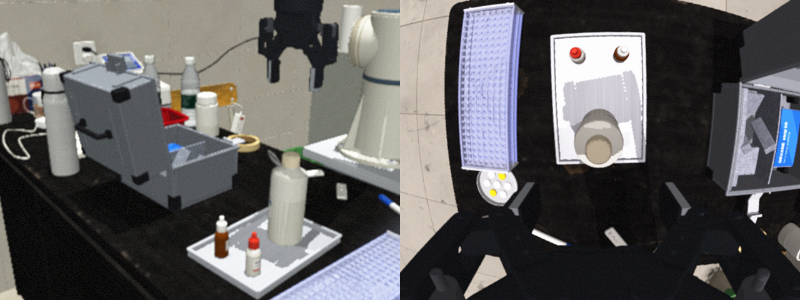

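The bottle stands upright in the tray, both droppers are standing, the lid is open, the lever is out, and the gripper is clear.

```bash
python3 -c "
from rig import robot
print(robot.close_job())"
```

```text
the job is handed in; nothing more can be done
None
```

The job is handed in: the latch lever is swung out about level, the lid rests fully open, and the bottle stands upright on the tray floor with both dropper bottles still standing, at about 31 s; the hand-in returned no verdict.

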